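Restock the tea carton dispenser on the breakfast buffet

TASK

Restock the tea dispenser: draw its follower fully back to the rear stop, then load every tea carton on the table, upright, into the clear case. Finish with the row pushed up to the end stop and the follower left where its spring plate presses lightly on the last carton, about half compressed. The cartons are thin card: grip them lightly, and never squeeze the spring plate all the way in; leave the mug, the jar and the bowl where they are.

Things in the scene. Friction and masses are not known exactly. Their poses are not given: they have to be found in the camera images.
- dispenser: Tea dispenser fixed to the table: a light wooden channel, 60 mm wide inside, floor 8 mm above the table, its rear part open, its front part a clear plastic case; 478 mm long, 84 wide, 104 high. Origin: on the table under the middle of the loading bay. x runs along the channel from the rear stop to the end stop, z up. All heights in these notes are above the table.
- bay (a point): Middle of the floor of the open loading bay (8 mm high, dispenser x = 0). The bay runs from dispenser x = -49 to +49 mm, with room for one carton, once the follower is fully back. Its side walls are 26 mm high, with flared lips on top that reach 36 mm high and 41 mm out from the centre line.
- end_stop (a point): Foot of the end stop's inner face, on the channel floor (dispenser x = +343 mm, 48 mm high). The clear case runs from dispenser x = +49 to +343 mm and takes four cartons in a row: cheeks 100 mm high, and roof lips up to 104 mm from x = +49 to +266 mm, with a 24 mm slot between them for the follower's stem.
- carriage (a joint): The follower carriage on its slide, in m: 0 = against the rear stop, growing towards the end stop, up to 0.200. It takes about 7 N to move and stays where it is left (the plate's spring cannot move it). With the plate fully out, the plate's face is at dispenser x = -0.049 m + this value.
- plate (a joint): How far the sprung plate on the front of the carriage is pressed in, in m: 0 = fully out, 0.020 = all the way in. The spring pushes with 1.5 N at 0 and 5.5 N at 0.020. A carton is pushed by this plate.
- handle (a point): Centre of the carriage's black handle (128 mm high), a block 20 mm along the channel, 40 mm across and 40 mm tall (108 to 148 mm high) on a slim stem. It travels above the roof lips, at dispenser x = -0.092 m + carriage value, and can be pinched from above with the fingers closing along the channel.
- plate_face (a point): The centre of the front face of the sprung plate (52 mm wide, 60 mm high, 42 mm above the table at its centre).
- carton1: A tea carton of thin card, brown with a paper band: 72 mm (x) by 56 mm (y) by 80 mm high, about 0.12 kg. Origin: centre of its underside, z up. Goes in with its x along the channel, either way round. Starts standing between the robot and the dispenser. Three or all four are present (None from the start: absent). 20 to 30 N grips it well; over 50 N at each finger crushes it.
- carton2: A tea carton of thin card, brown with a paper band: 72 mm (x) by 56 mm (y) by 80 mm high, about 0.12 kg. Origin: centre of its underside, z up. Goes in with its x along the channel, either way round. Starts standing between the robot and the dispenser. Three or all four are present (None from the start: absent). 20 to 30 N grips it well; over 50 N at each finger crushes it.
- carton3: A tea carton of thin card, brown with a paper band: 72 mm (x) by 56 mm (y) by 80 mm high, about 0.12 kg. Origin: centre of its underside, z up. Goes in with its x along the channel, either way round. Starts standing between the robot and the dispenser. Three or all four are present (None from the start: absent). 20 to 30 N grips it well; over 50 N at each finger crushes it.
- carton4: A tea carton of thin card, brown with a paper band: 72 mm (x) by 56 mm (y) by 80 mm high, about 0.12 kg. Origin: centre of its underside, z up. Goes in with its x along the channel, either way round. Starts standing between the robot and the dispenser. Three or all four are present (None from the start: absent). 20 to 30 N grips it well; over 50 N at each finger crushes it.
- mug: A terracotta-coloured mug, 84 mm across, 95 mm high, a bystander. Origin: centre of its underside.
- jar: An amber glass jar, 72 mm across, 100 mm high, a bystander. Origin: centre of its underside.
- bowl: A white bowl, 130 mm across, 55 mm high, a bystander. Origin: centre of its underside.
Not all that is in view belongs to the job. What is shaped like the carton2 but turquoise is not meant.

How it is judged:
By the outcome, as a careful person would: the job done as asked, in the order asked, and still so for the second after the job is handed in, with the robot touching nothing.
Of carton1, carton2, carton3, carton4 only 3 to 4 are there at a start; the rules pass over those that are not, and their reading is None.
At some moment in a run one of carton1, carton2, carton3, carton4 may be knocked a few centimetres aside while the robot is not near it.
It also fails if it takes over 208 s, if anything falls off the work surface, if the arm or the gripper's body presses on something with over 40 N, if the wrist force passes 120 N, or if a joint passes its speed limit or range.

ROBOT

A 6-joint arm with a two-finger parallel gripper is mounted at the origin on the work surface. World frame = base frame: x ahead of the robot, y to its left, z up, the work surface at z = 0. Lengths are in m, angles in rad, forces in N, time in s.
With the tool pointing down it reaches from about 0.425 to 0.95 m from the base axis. Payload 3.5 kg.
Tool frame: the origin (TCP) lies on the centre line of the jaws, within the pads' length; the fingertips stand 19 mm ahead of it and the grasp point (between the pads) is the TCP; z points along the fingers, y is the line along which they close (so a half turn about z gives the same grasp; the last joint's range is limited). The gripper opens to 85 mm and grips with 20 to 120 N. Pads are 22 mm wide; open, the fingers measure 114 mm over their backs; the gripper's body (76 mm by 85 mm) begins 54 mm behind the grasp point. The pads swing forward as they close: fully open they stand 13 mm farther back than shut.
Start: joints at [-1.355, 0.286, 1.577, -0, 1.279, -0.15], TCP at [0.241, -0.63, 0.25] pointing down, gripper open.
Joint ranges: [-2.77, 2.77], [-0.9, 2.22], [0.21, 2.48], [-1.53, 4.67], [0.24, 2.81], [-2.84, 2.84]. Speed limits (rad/s): [2.79, 2.79, 3.14, 3.14, 3.14, 3.14].

INTERFACE

Orientations are given as a unit quaternion [x, y, z, w].
In Python, from plant import ctrl, imaging gives the robot as it stands. The module is installed in compiled form; this text tells all that it offers.
- The arm moves only by the shell command python3 -m handwheel 'ROWS' [OPENING] [FORCE]. ROWS is JSON, one flat list of numbers, 6 for each row, row after row: the shift along the world's x, y, z in units of 150 mm (1.0 is 150 mm), then the turn, a rotation vector about the world's x, y, z in units of 90 degrees (1.0 is 90 degrees). In form: [tx, ty, tz, rx, ry, rz, tx, ty, tz, rx, ry, rz, ...]. A call has 1 to 5 rows; each row shifts and turns the commanded pose from where the row before left it; what a row does not reach is not made up. A row lasts 1/12 s, in which the tool goes at most 41.7 mm and 7.16 degrees, less where a joint would pass 70% of its speed; a pose out of reach is approached as far as the arm can. A call with a number of a shift or a turn outside -1 to 1 is refused whole. A call with a gripper value outside its range is refused whole. OPENING is the opening, from 0 (shut) to 1 (fully open), set as the call begins (- or left out, the last holds). The fingers move at their own pace and stop on an object; FORCE is the grip in N (left out, the last holds). Time passes only in rows, so rows that do not move let the fingers close. It gives the time, the measured TCP pose, the force, the opening and the grip force at its end, in the units of the state.
- ctrl.get_state(): the state, without advancing time (a new reading comes with each control period).
- imaging.read_camera(name): name is "scene" or "top" or "wrist"; returns (picture, depth): 384x512x3 uint8, blue, green, red; 384x512 float32, m along the optical axis (not along the pixel's ray), 0 where there is no reading.
- imaging.get_calibration(name): a dict with "fovy" (degrees; the focal length in pixels is half the picture's height over the tangent of half this angle, whatever the lens; pixels are square), "cx", "cy" (the principal point, pixels), "distortion" ([k1, k2, p1, p2, k3] as OpenCV has them; the pictures are not rectified), "R" (3x3) and "t" (3): a world point X has camera coordinates R X + t. Camera axes: x right, y down, z forward; pixel columns grow to the right and rows downward; lengths in m; the calibration is good to about 2 mm. A picture is of the moment at which its call begins: read the wrist's pose just before it. get_calibration takes no time and is no camera call; for the wrist camera it gives the pose at the moment of the call.
- ctrl.sign_off(): hands the job in; it is judged then, once.
The state is a dict: "time": time; "qpos": joint angles; "dq": joint speeds; "joint_efforts": joint torques, N m; "eef_pos": TCP position; "tcp_rot": TCP orientation; "contact_force": force on the tool from outside, world axes, zero at the start; "wrist_torque": the same for the moment, N m; "opening": opening from 0.0 (shut) to 1.0 (fully open); "finger_force": force on a finger pad.
Only numpy, scipy, OpenCV 4.12 (cv2) and the standard library are available. Lean on these libraries where they do the work, as an engineer would, in place of code of your own. Each camera call takes 0.05 s, during which the arm holds its last target. There are 200 camera calls.

## Working session

There is one attempt and no reset: what is moved stays moved. The work goes in short steps, Python scripts to look and compute and a shell command to move; the robot and the scene stay as the last step left them, time stands still between calls to the robot, and variables do not carry over. Pictures are saved under pics/ and viewed, at most 14 in all, crops included, and the job is handed in when it is done.

```bash
mkdir -p pics; cat > h.py <<'E'
import numpy as np, cv2
from plant import ctrl, imaging
def cal(n):
    c=imaging.get_calibration(n); f=192/np.tan(np.radians(c["fovy"])/2)
    K=np.array([[f,0,c["cx"]],[0,f,c["cy"]],[0,0,1]]); return K,np.array(c["distortion"],float),np.array(c["R"]),np.array(c["t"])
def ray(C,uv):
    K,d,R,t=C; p=cv2.undistortPoints(np.array(uv,float).reshape(-1,1,2),K,d)[:,0]
    return -R.T@t,(np.c_[p,np.ones(len(p))])@R
def onplane(C,uv,z):
    o,r=ray(C,uv); return o+r*((z-o[2])/r[:,2])[:,None]
def cloud(C,D):
    v,u=np.mgrid[0:384,0:512]; o,r=ray(C,np.c_[u.ravel(),v.ravel()])
    P=o+r*D.reshape(-1,1); P[D.ravel()==0]=np.nan; return P.reshape(384,512,3)
def proj(C,X):
    K,d,R,t=C; return cv2.projectPoints(np.array(X,float).reshape(-1,3),cv2.Rodrigues(R)[0],t,K,d)[0][:,0]
E
python3 - <<'E'
from h import *
for n in("scene","top"):
    p,d=imaging.read_camera(n); cv2.imwrite(f"pics/{n}0.png",cv2.resize(p,(800,600),interpolation=cv2.INTER_CUBIC)); np.savez(f"{n}0.npz",p=p,d=d)
    C=cal(n); print(n,-C[2].T@C[3],C[2][2])
print(ctrl.get_state())
E
```

```text
scene [ 1.24880117 -0.18010677  1.09075124] [-0.6094714   0.14812405 -0.77884779]
top [0.39143489 0.01221315 1.4441354 ] [ 0.09330716  0.00238653 -0.99563451]
{'time': 0.1, 'qpos': array([-1.35500511e+00,  2.87108539e-01,  1.57804024e+00,  1.79593369e-05,
        1.27859881e+00, -1.49993075e-01]), 'dq': array([ 0.00028784, -0.00122137, -0.00404029, -0.00012274, -0.00070974,
       -0.00043684]), 'joint_efforts': array([ 9.69826360e-04, -4.07298732e+01, -2.93698758e+01, -1.47651645e-04,
        3.40336745e-03,  9.44218868e-06]), 'eef_pos': array([ 0.24135053, -0.62978129,  0.24905926]), 'tcp_rot': array([ 9.83321701e-01,  1.81871581e-01, -2.68496186e-05, -1.07716537e-03]), 'contact_force': array([-0.07166031,  0.25094712, -0.98560975]), 'wrist_torque': array([ 0.03056777, -0.02031194, -0.00809715]), 'finger_force': 0.0, 'opening': 1.0021499953778445}
```

View pics/top0.png

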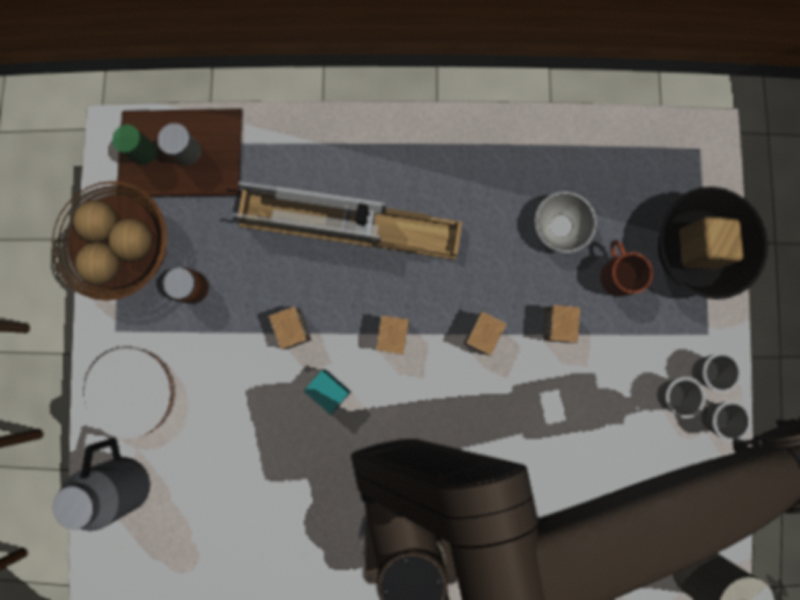

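View pics/scene0.png

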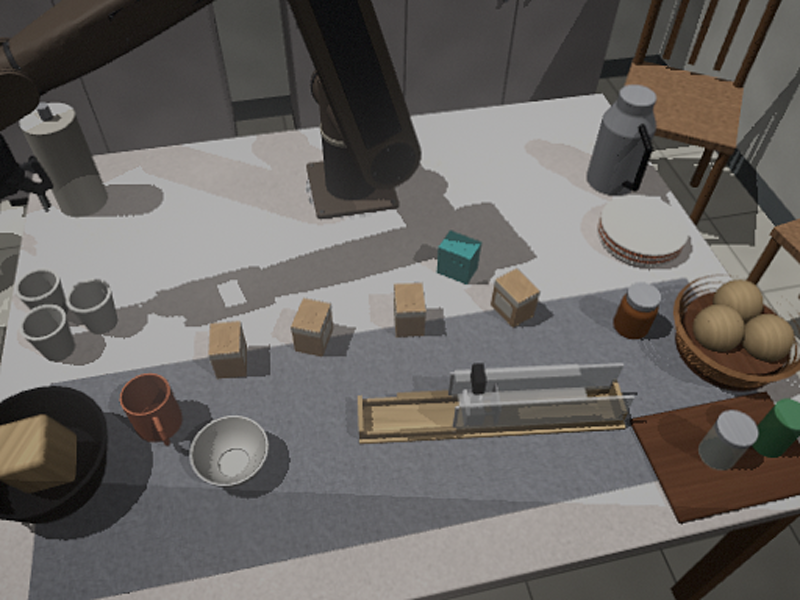

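The top view shows four brown cartons at (288,327), (392,335), (486,333) and (565,323). Lookalikes are the turquoise box at (328,390), which is the decoy, the wood block in the pan at (712,243), and the dispenser's wood. The handle is at (362,214), the rear end at (460,240) and the end stop at (238,205).

```bash
cat > meas.py <<'E'
from h import *
def cartons(n,p,d,C):
    P=cloud(C,d); hsv=cv2.cvtColor(p,cv2.COLOR_BGR2HSV)
    m=(P[...,2]>.068)&(P[...,2]<.092)&(P[...,0]>.4)&(P[...,0]<.62)&(np.abs(P[...,1])<.5)&(hsv[...,0]<30)&(hsv[...,1]>60)
    k,l,s,c=cv2.connectedComponentsWithStats(m.astype(np.uint8)); out=[]
    for i in range(1,k):
        if s[i,4]<60: continue
        Q=P[l==i]; z=np.median(Q[:,2]); Q=Q[abs(Q[:,2]-z)<.006]
        (x,y),(w,h),a=cv2.minAreaRect((Q[:,:2]*1000).astype(np.float32))
        if h>w: w,h,a=h,w,a+90
        out.append((x,y,z*1000,w,h,(a+90)%180-90,s[i,4],c[i]))
    return sorted(out,key=lambda o:-o[1])
if __name__=="__main__":
    for n in("scene","top"):
        q=np.load(n+"0.npz"); 
        for o in cartons(n,q["p"],q["d"],cal(n)): print(n,np.round(o[:7],1),o[7].round())
    for n,(u,v,w,h) in dict(top=(140,105,165,70),scene=(215,220,205,75)).items():
        q=np.load(n+"0.npz"); cv2.imwrite(f"pics/{n}crop.png",cv2.resize(q["p"][v:v+h,u:u+w],None,fx=4 if n=="top" else 3.8,fy=4 if n=="top" else 3.8,interpolation=cv2.INTER_CUBIC))
    q=np.load("top0.npz"); P=cloud(cal("top"),q["d"])
    C=cal("top")
    for u,v in [(152,134),(232,136),(295,152)]: print(P[v,u])
    m=(P[...,2]>.138)&(P[...,2]<.156)&(P[...,0]>.5)&(P[...,0]<.9)&(abs(P[...,1])<.3); Q=P[m]; print(len(Q),np.median(Q,0), cv2.minAreaRect((Q[:,:2]*1000).astype(np.float32)))
E
python3 meas.py
```

```text
scene [542.6 463.5  75.5  67.7  39.9  43.  126. ] [407. 198.]
scene [443.2 253.1  80.4  72.4  55.6  23.8 310. ] [331. 183.]
scene [432.6  40.2  80.1  67.1  55.   -7.9 303. ] [262. 191.]
scene [ 433.9 -149.3   80.    69.3   55.   -26.7  338. ] [199. 202.]
scene [ 451.5 -309.6   79.6   72.4   54.9   -2.8  377. ] [143. 216.]
scene [ 561.9 -448.7   80.9   91.5   84.2  -21.4  363. ] [ 94. 256.]
top [521.1 453.6  72.8  65.4  27.8 -17.1  65. ] [124. 183.]
top [439.7 253.6  79.2  72.7  57.9  21.9 413. ] [184. 209.]
top [429.8  39.5  79.3  65.9  56.2  -8.4 359. ] [251. 213.]
top [ 430.6 -150.4   79.7   71.4   55.9  -26.5  379. ] [311. 212.]
top [ 451.3 -311.    79.4   72.6   58.5   -4.8  418. ] [361. 207.]
top [ 559.5 -478.4   83.7   68.5   23.1   10.3   61. ] [411. 171.]
[0.69875683 0.38126203 0.00271329]
[0.66116864 0.09701662 0.15086732]
[ 0.6388298  -0.1071883  -0.00071015]
84 [0.66194192 0.10044777 0.14694098] ((662.7142944335938, 101.14562225341797), (20.241594314575195, 39.2082633972168), 79.46996307373047)
```

View pics/topcrop.png

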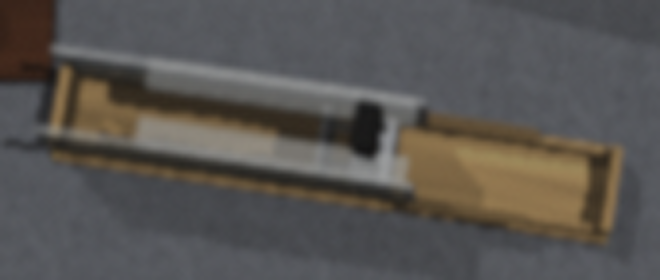

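View pics/scenecrop.png

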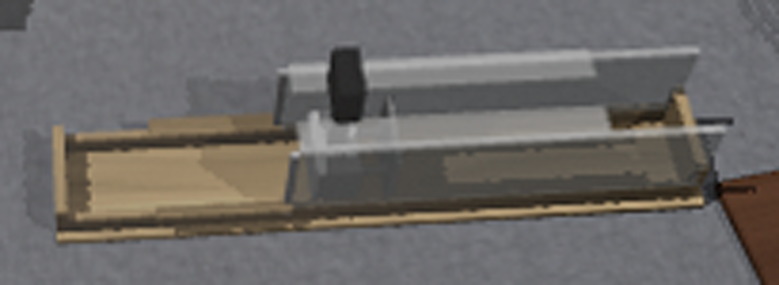

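```bash
python3 - <<'E'
from h import *
for n in("top","scene"):
    q=np.load(n+"0.npz"); P=cloud(cal(n),q["d"]); 
    m=(P[...,2]>.013)&(P[...,2]<.112)&(P[...,0]>.57)&(P[...,0]<.78)&(P[...,1]>-.12)&(P[...,1]<.385)
    hsv=cv2.cvtColor(q["p"],cv2.COLOR_BGR2HSV); 
    Q=P[m&~((hsv[...,0]<12)&(P[...,1]>.36))]; r=cv2.minAreaRect((Q[:,:2]*1000).astype(np.float32)); print(n,len(Q),r)
    # case roof lips/cheeks tops
    T=Q[(Q[:,2]>.094)]; print("high",len(T),cv2.minAreaRect((T[:,:2]*1000).astype(np.float32)) if len(T)>5 else '')
    T=Q[(Q[:,2]<.05)]; print("low",len(T),cv2.minAreaRect((T[:,:2]*1000).astype(np.float32)))
C=cal("top")
f=lambda a:[(140+x/4,105+y/4) for x,y in a]
print("rear stop top edge corners z=.04?",onplane(C,f([(622,148),(612,238),(607,143)]),.04))
print("roof edge near/far @.104",onplane(C,f([(426,100),(408,192),(55,47),(45,135)]),.102))
C=cal("scene"); g=lambda a:[(215+x/3.8,220+y/3.8) for x,y in a]
print("scene roof",onplane(C,g([(280,70),(698,50),(292,154),(725,128)]),.102))
print("scene base rear corners z=0",onplane(C,g([(60,241),(705,205)]),0.0))
print("rear stop top",onplane(C,g([(54,127),(64,127),(58,218)]),.04))
E
```

```text
top 2151 ((668.3953247070312, 132.9371337890625), (471.2434997558594, 84.45513153076172), 81.65877532958984)
high 1104 ((680.1187133789062, 211.47970581054688), (304.46807861328125, 74.7840576171875), 81.84333038330078)
low 733 ((668.3953247070312, 132.9371337890625), (471.2434997558594, 84.45513153076172), 81.65877532958984)
scene 4855 ((669.5533447265625, 134.7039031982422), (470.766845703125, 86.07907104492188), 81.10130310058594)
high 1581 ((681.4374389648438, 214.08258056640625), (302.251953125, 77.61775207519531), 81.2169189453125)
low 1774 ((669.5533447265625, 134.7039031982422), (470.766845703125, 86.07907104492188), 81.10130310058594)
rear stop top edge corners z=.04? [[ 0.6653232  -0.10560759  0.04      ]
 [ 0.59026636 -0.09711058  0.04      ]
 [ 0.66942653 -0.09322362  0.04      ]]
roof edge near/far @.104 [[0.69088809 0.054554   0.102     ]
 [0.61707763 0.06804359 0.102     ]
 [0.73389788 0.35225667 0.102     ]
 [0.66219237 0.35771443 0.102     ]]
scene roof [[0.62738978 0.06846945 0.102     ]
 [0.67392115 0.36777429 0.102     ]
 [0.69537552 0.05829681 0.102     ]
 [0.73908891 0.3589656  0.102     ]]
scene base rear corners z=0 [[ 0.67331407 -0.10108195  0.        ]
 [ 0.74544222  0.37136439  0.        ]]
rear stop top [[ 0.60221697 -0.0910223   0.04      ]
 [ 0.60373728 -0.08387678  0.04      ]
 [ 0.67639351 -0.10200375  0.04      ]]
```

Axis ≈ 81.4° from world x, origin ≈ (0.650, 0.014), handle ≈ (0.662, 0.101). I'll move above the handle and refine with the wrist camera.

```bash
R='python3 -m handwheel'
python3 -m handwheel '[0.128,0.222,0,0,0,-0.015,0.128,0.222,0,0,0,-0.015,0.128,0.222,0,0,0,-0.015,0.128,0.222,0,0,0,-0.015,0.128,0.222,0,0,0,-0.015]' 0.6 25
python3 -m handwheel '[0.128,0.222,0,0,0,-0.015,0.128,0.222,0,0,0,-0.015,0.128,0.222,0,0,0,-0.015,0.128,0.222,0,0,0,-0.015,0.128,0.222,0,0,0,-0.015]'
python3 -m handwheel '[0.128,0.222,0,0,0,-0.015,0.128,0.222,0,0,0,-0.015,0.128,0.222,0,0,0,-0.015,0.128,0.222,0,0,0,-0.015,0.128,0.222,0,0,0,-0.015]'
python3 -m handwheel '[0.128,0.222,0,0,0,-0.015,0.128,0.222,0,0,0,-0.015,0.128,0.222,0,0,0,-0.015,0.128,0.222,0,0,0,-0.015,0.128,0.222,0,0,0,-0.015]'
python3 -m handwheel '[0.128,0.222,0,0,0,-0.015,0.128,0.222,0,0,0,-0.015,0,0,0,0,0,0,0,0,0,0,0,0]'
python3 - <<'E'
from h import *
s=ctrl.get_state(); print(s["eef_pos"],s["tcp_rot"],s["time"])
C=cal("wrist"); p,d=imaging.read_camera("wrist"); np.savez("w0.npz",p=p,d=d)
print("cam",-C[2].T@C[3],C[2][2])
P=cloud(C,d)
for lo,hi in((.138,.156),(.095,.112)):
    m=(P[...,2]>lo)&(P[...,2]<hi)&(P[...,0]>.55)&(P[...,0]<.78); k,l,st,c=cv2.connectedComponentsWithStats(m.astype(np.uint8))
    for i in range(1,k):
        if st[i,4]>300: Q=P[l==i]; print(lo,st[i,4],np.median(Q,0),cv2.minAreaRect((Q[:,:2]*1000).astype(np.float32)))
cv2.imwrite("pics/w0.png",p)
E
```

```text
time: 0.52
eef_pos: [0.3378, -0.4619, 0.2496]
tcp_rot: [0.992, 0.123, -0.0, -0.001]
contact_force: [0.1, 0.2, 1.6]
opening: 0.599
finger_force: 0.0
time: 0.93
eef_pos: [0.4338, -0.2953, 0.2499]
tcp_rot: [0.998, 0.064, -0.0, -0.0]
contact_force: [0.5, -0.5, 0.3]
opening: 0.6
finger_force: 0.0
time: 1.35
eef_pos: [0.5298, -0.1288, 0.25]
tcp_rot: [1.0, 0.006, -0.0, -0.0]
contact_force: [0.3, 0.0, 0.3]
opening: 0.604
finger_force: 0.0
time: 1.77
eef_pos: [0.6258, 0.0376, 0.2497]
tcp_rot: [0.999, -0.053, -0.0, 0.0]
contact_force: [0.3, -0.9, -0.1]
opening: 0.601
finger_force: 0.0
time: 2.1
eef_pos: [0.6639, 0.1042, 0.2489]
tcp_rot: [0.997, -0.075, -0.001, 0.0]
contact_force: [0.1, -0.2, 0.1]
opening: 0.598
finger_force: 0.0
[0.66386187 0.10424076 0.24894988] [ 9.97219524e-01 -7.45128544e-02 -1.00831784e-03  1.96889814e-04] 2.1
cam [0.73649896 0.09205947 0.37248407] [-0.28048087  0.04211959 -0.95893505]
0.138 1438 [0.66680145 0.09894152 0.14754271] ((664.898193359375, 98.89234161376953), (19.57793617248535, 39.35073471069336), 81.26506042480469)
0.095 8030 [0.70082552 0.17486217 0.10393387] ((701.876220703125, 185.154296875), (259.05511474609375, 24.238330841064453), 81.33600616455078)
0.095 5982 [0.65683907 0.20509233 0.10388901] ((658.9067993164062, 223.26736450195312), (227.6242218017578, 25.01327133178711), 81.44595336914062)
0.095 737 [0.6373164  0.07940322 0.10389803] ((637.0680541992188, 78.27188110351562), (30.6309814453125, 24.698213577270508), 81.37156677246094)
```

View pics/w0.png

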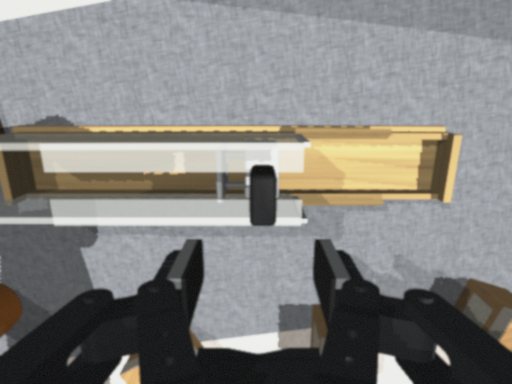

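The wrist view shows the black handle at (263,195) between the roof lips, with the empty bay to its right up to the rear stop at (450,168). Handle is at (0.665, 0.099), top 0.148 m, axis 81.35°, so carriage ≈ 0.18. I'll pinch it and draw back.

```bash
python3 -m handwheel '[0.007,-0.035,-0.2,0,0,0,0,0,-0.2,0,0,0,0,0,-0.2,0,0,0,0,0,-0.193,0,0,0,0,0,0,0,0,0]' 0.6 35
python3 -m handwheel '[0,0,0,0,0,0,0,0,0,0,0,0,0,0,0,0,0,0,0,0,0,0,0,0,0,0,0,0,0,0]' 0
python3 -m handwheel '[-0.01,-0.066,0,0,0,0,-0.01,-0.066,0,0,0,0,-0.02,-0.132,0,0,0,0,-0.02,-0.132,0,0,0,0,-0.02,-0.132,0,0,0,0]'
python3 -m handwheel '[-0.02,-0.132,0,0,0,0,-0.02,-0.132,0,0,0,0,-0.02,-0.132,0,0,0,0,-0.01,-0.066,0,0,0,0,-0.01,-0.066,0,0,0,0]'
python3 -m handwheel '[-0.01,-0.066,0,0,0,0,0,0,0,0,0,0]'
```

```text
time: 2.57
eef_pos: [0.6597, 0.0953, 0.1235]
tcp_rot: [0.997, -0.077, -0.007, 0.001]
contact_force: [-3.5, -0.3, -0.8]
opening: 0.601
finger_force: 0.0
time: 2.98
eef_pos: [0.666, 0.0977, 0.1339]
tcp_rot: [0.997, -0.076, 0.002, -0.001]
contact_force: [-1.4, 3.9, 1.3]
opening: 0.229
finger_force: 36.6
time: 3.4
eef_pos: [0.6541, 0.0192, 0.134]
tcp_rot: [0.997, -0.076, 0.002, -0.002]
contact_force: [1.9, 8.3, 1.9]
opening: 0.228
finger_force: 36.5
time: 3.82
eef_pos: [0.6421, -0.061, 0.134]
tcp_rot: [0.997, -0.076, 0.002, -0.001]
contact_force: [0.5, 8.0, 2.2]
opening: 0.226
finger_force: 36.8
time: 3.98
eef_pos: [0.6403, -0.0724, 0.1339]
tcp_rot: [0.997, -0.077, 0.002, 0.0]
contact_force: [-1.2, 0.4, 5.2]
opening: 0.229
finger_force: 37.1
```

```bash
python3 -m handwheel '[-0.003,-0.02,0,0,0,0,0,0,0,0,0,0]'
python3 -m handwheel '[-0.003,-0.02,0,0,0,0,0,0,0,0,0,0]'
python3 -m handwheel '[-0.002,-0.013,0,0,0,0,0,0,0,0,0,0]'
python3 -m handwheel '[-0.002,-0.013,0,0,0,0,0,0,0,0,0,0]'
```

```text
time: 4.15
eef_pos: [0.6403, -0.0727, 0.1339]
tcp_rot: [0.997, -0.076, 0.002, -0.001]
contact_force: [0.2, 8.8, 6.0]
opening: 0.227
finger_force: 37.2
time: 4.32
eef_pos: [0.6403, -0.0728, 0.1339]
tcp_rot: [0.997, -0.076, 0.002, -0.004]
contact_force: [1.7, 17.4, 5.2]
opening: 0.227
finger_force: 37.3
time: 4.48
eef_pos: [0.6402, -0.0729, 0.1339]
tcp_rot: [0.997, -0.076, 0.002, -0.005]
contact_force: [4.4, 21.2, 6.5]
opening: 0.231
finger_force: 38.6
time: 4.65
eef_pos: [0.6402, -0.073, 0.134]
tcp_rot: [0.997, -0.076, 0.002, -0.007]
contact_force: [4.9, 26.2, 6.4]
opening: 0.231
finger_force: 41.4
```

```bash
python3 -m handwheel '[0.005,0.04,0,0,0,0,0,0,0,0,0,0,0,0,0,0,0,0,0,0,0,0,0,0]' 0.6
python3 -m handwheel '[0,0,0.2,0,0,0,0,0,0.25,0,0,0,0,0,0.25,0,0,0,0,0,0.2,0,0,0,0,0,0,0,0,0]'
python3 - <<'E'
from h import *
s=ctrl.get_state(); print(s["eef_pos"],s["tcp_rot"],s["time"])
C=cal("wrist"); p,d=imaging.read_camera("wrist"); np.savez("w1.npz",p=p,d=d)
P=cloud(C,d); u=np.array([.1504,.9886]); n=np.array([-.9886,.1504]); O=np.array([.6541,.0182])
X=(P[...,:2]-O)@u*1000; Y=(P[...,:2]-O)@n*1000; Z=P[...,2]*1000
m=(Z>138)&(Z<156)&(abs(Y)<40); print("handle",X[m].min(),X[m].max(),Y[m].min(),Y[m].max(),Z[m].mean())
for lo,hi in((94,101.5),(102.3,108),(28,40),(20,28),(5,11)):
    m=(Z>lo)&(Z<hi)&(abs(Y)<50)&(X>-140)&(X<250); print(lo,m.sum(),np.percentile(X[m],[0.5,3,50,97]).round(1),np.percentile(Y[m],[1,10,50,90,99]).round(1))
cv2.imwrite("pics/w1.png",p)
E
```

```text
time: 4.98
eef_pos: [0.6386, -0.0762, 0.1314]
tcp_rot: [0.997, -0.076, 0.0, 0.001]
contact_force: [-0.1, -0.1, 0.3]
opening: 0.598
finger_force: 0.0
time: 5.4
eef_pos: [0.6419, -0.0775, 0.276]
tcp_rot: [0.997, -0.077, 0.007, 0.002]
contact_force: [0.5, -0.2, 0.5]
opening: 0.601
finger_force: 0.0
[ 0.641889   -0.07750297  0.27601678] [ 0.99700299 -0.07698096  0.00741889  0.00198301] 5.4
handle -102.91508954393615 -83.37976355466004 -18.43130309060915 21.901408428132193 147.19449103906405
94 305 [ 41.8  42.2  54.4 133.4] [-34.5 -34.4 -28.2  34.6  37.4]
102.3 5146 [ 48.1  50.4  95.9 143.4] [-34.  -29.6  13.8  33.2  37.9]
28 2563 [-121.1 -119.9   -2.9  179.8] [-39.4 -37.1   6.   39.   43. ]
20 1211 [-113.6 -113.5  -26.3  189. ] [-34.6 -33.9  31.5  33.   36.7]
5 8894 [-112.9  -87.7   39.8  204.3] [-40.  -36.4   5.   27.5  31.9]
```

View pics/w1.png

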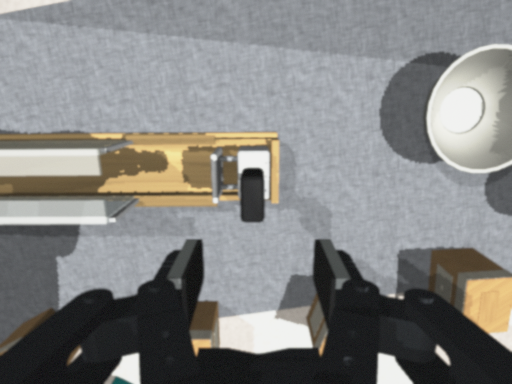

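The view shows the follower against the rear stop (handle at (252,195)), the bay clear, and flared guides at the case mouth. The handle sits at dispenser x ≈ −93, which checks against −92. Origin refined to (0.6524, 0.0185). Next is the carton at y ≈ 0.04.

```bash
cat > look.py <<'E'
from meas import *
import sys
s=ctrl.get_state(); q=s["tcp_rot"]; print("tcp",s["eef_pos"].round(4),"yaw",np.degrees(2*np.arctan2(q[1],q[0]))-90,"t",s["time"])
for n in sys.argv[1:]:
    C=cal(n); p,d=imaging.read_camera(n); np.savez(f"last_{n}.npz",p=p,d=d)
    for o in cartons(n,p,d,C):
        if o[3]>60 and o[4]<70 and abs(o[1])<430: print(n,np.round(o[:7],1))
E
python3 -m handwheel '[-0.176,0.098,-0.105,0,0,0,-0.176,0.098,-0.105,0,0,0,-0.176,0.098,-0.105,0,0,0,-0.176,0.098,-0.105,0,0,0,-0.176,0.098,-0.105,0,0,0]' 1 25
python3 -m handwheel '[-0.176,0.098,-0.105,0,0,0,-0.176,0.098,-0.105,0,0,0,-0.176,0.098,-0.105,0,0,0,0,0,0,0,0,0,0,0,0,0,0,0]'
python3 look.py scene top wrist
```

```text
time: 5.87
eef_pos: [0.5044, -0.0018, 0.1852]
tcp_rot: [0.997, -0.077, -0.001, 0.0]
contact_force: [-0.3, 1.1, 0.6]
opening: 0.996
finger_force: 0.0
time: 6.28
eef_pos: [0.4243, 0.0427, 0.1375]
tcp_rot: [0.997, -0.076, -0.003, 0.0]
contact_force: [-0.3, 0.1, 1.7]
opening: 0.999
finger_force: 0.0
tcp [0.4243 0.0427 0.1375] yaw -98.72072204438759 t 6.2833
scene [442.4 254.6  80.3  72.6  57.8  21.4 326. ]
scene [431.4  40.4  80.3  67.5  55.5  -7.3 303. ]
scene [ 433.1 -149.    79.9   71.5   55.   -26.1  338. ]
scene [ 453.9 -310.6   79.9   71.7   55.3   -6.   367. ]
top [440.  253.4  79.1  73.8  56.4  22.2 400. ]
top [ 430.8 -150.4   79.    71.5   55.7  -26.9  380. ]
top [ 450.8 -311.2   78.9   72.2   58.5   -4.7  419. ]
top [ 545.4 -424.    84.2   78.7   32.8   24.8   64. ]
wrist [ 4.30e+02  3.81e+01  8.01e+01  6.82e+01  5.54e+01 -8.20e+00  9.37e+03]
```

```bash
python3 -m handwheel '[0.04,-0.025,-0.14,0,0,0.006,0,0,-0.2,0,0,0,0,0,-0.14,0,0,0,0,0,-0.06,0,0,0,0,0,0,0,0,0]'
python3 look.py
python3 -m handwheel '[0,0,0,0,0,0,0,0,0,0,0,0,0,0,0,0,0,0,0,0,0,0,0,0,0,0,0,0,0,0]' 0 25
python3 -m handwheel '[0,0,0.05,0,0,0,0,0,0.1,0,0,0,0,0,0.2,0,0,0,0,0,0.2,0,0,0,0,0,0.2,0,0,0]'
python3 -m handwheel '[0,0,0.1,0,0,0,0,0,0.1,0,0,0,0,0,0,0,0,0,0,0,0,0,0,0]'
python3 look.py
```

```text
time: 6.85
eef_pos: [0.433, 0.0382, 0.0578]
tcp_rot: [0.997, -0.072, -0.002, -0.0]
contact_force: [0.6, 0.1, 0.4]
opening: 0.999
finger_force: 0.0
tcp [0.433  0.0382 0.0578] yaw -98.25893357447978 t 6.85
time: 7.27
eef_pos: [0.4352, 0.0384, 0.0612]
tcp_rot: [0.997, -0.071, 0.002, 0.0]
contact_force: [0.8, -0.2, 4.5]
opening: 0.651
finger_force: 27.4
time: 7.68
eef_pos: [0.4323, 0.0389, 0.1727]
tcp_rot: [0.997, -0.071, -0.001, -0.0]
contact_force: [0.6, 0.3, -1.4]
opening: 0.654
finger_force: 27.0
time: 8.02
eef_pos: [0.4334, 0.0388, 0.2024]
tcp_rot: [0.997, -0.071, 0.001, 0.0]
contact_force: [-0.8, -0.7, -0.3]
opening: 0.653
finger_force: 27.1
tcp [0.4334 0.0388 0.2024] yaw -98.19390715275864 t 8.0167
```

```bash
python3 -m handwheel '[0.112,-0.0104,0,0,0,0.0766,0.112,-0.0104,0,0,0,0.0766,0.112,-0.0104,0,0,0,0.0766,0.112,-0.0104,0,0,0,0.0766,0.112,-0.0104,0,0,0,0.0766]'
python3 -m handwheel '[0.112,-0.0104,0,0,0,0.0766,0.112,-0.0104,0,0,0,0.0766,0.112,-0.0104,0,0,0,0.0766,0.112,-0.0104,0,0,0,0.0766,0.112,-0.0104,0,0,0,0.0766]'
python3 -m handwheel '[0.112,-0.0104,0,0,0,0.0766,0.112,-0.0104,0,0,0,0.0766,0.112,-0.0104,0,0,0,0.0766,0,0,0,0,0,0,0,0,0,0,0,0]'
python3 look.py
python3 - <<'E'
from h import *
C=cal("wrist"); p,d=imaging.read_camera("wrist"); cv2.imwrite("pics/w2.png",p)
E
```

```text
time: 8.43
eef_pos: [0.5168, 0.031, 0.1994]
tcp_rot: [0.973, 0.23, -0.002, -0.001]
contact_force: [-0.5, 0.7, -1.3]
opening: 0.653
finger_force: 27.1
time: 8.85
eef_pos: [0.6008, 0.0232, 0.1989]
tcp_rot: [0.861, 0.508, -0.002, -0.002]
contact_force: [0.1, -0.5, -1.0]
opening: 0.647
finger_force: 27.1
time: 9.27
eef_pos: [0.6509, 0.0185, 0.1992]
tcp_rot: [0.759, 0.651, -0.002, -0.002]
contact_force: [-0.0, 0.5, -1.3]
opening: 0.653
finger_force: 27.2
tcp [0.6509 0.0185 0.1992] yaw -8.711167690788074 t 9.2667
```

View pics/w2.png

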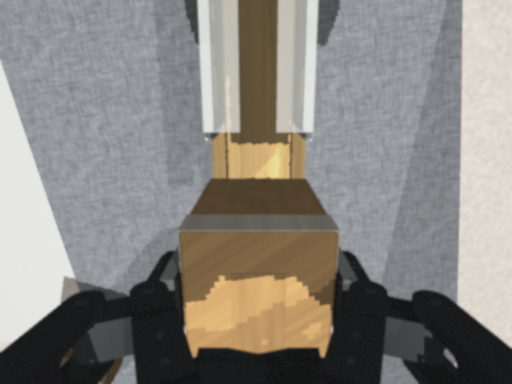

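The carton in the gripper is lined up with the channel (carton edges at 180–338, slot centre ≈ 258). Lowering it now.

```bash
python3 -m handwheel '[0.01,0,-0.2,0,0,0,0,0,-0.2,0,0,0,0,0,-0.15,0,0,0,0,0,-0.1,0,0,0,0,0,0,0,0,0]'
python3 -m handwheel '[0,0,-0.06,0,0,0,0,0,-0.06,0,0,0,0,0,0,0,0,0]'
python3 -m handwheel '[0,0,-0.04,0,0,0,0,0,-0.02,0,0,0,0,0,0,0,0,0]'
python3 -m handwheel '[0,0,-0.02,0,0,0,0,0,0,0,0,0]'
python3 look.py
```

```text
time: 9.73
eef_pos: [0.6494, 0.0189, 0.0992]
tcp_rot: [0.758, 0.652, -0.003, -0.004]
contact_force: [0.0, 0.8, -2.3]
opening: 0.654
finger_force: 27.2
time: 9.98
eef_pos: [0.6542, 0.0186, 0.0892]
tcp_rot: [0.758, 0.652, 0.0, 0.0]
contact_force: [-5.2, 0.6, 5.0]
opening: 0.65
finger_force: 29.6
time: 10.23
eef_pos: [0.6547, 0.0187, 0.0888]
tcp_rot: [0.758, 0.652, -0.001, -0.001]
contact_force: [-22.6, 1.5, 37.3]
opening: 0.654
finger_force: 34.3
time: 10.4
eef_pos: [0.6549, 0.0187, 0.0887]
tcp_rot: [0.758, 0.652, -0.001, -0.001]
contact_force: [-27.1, 1.8, 47.6]
opening: 0.654
finger_force: 34.2
tcp [0.6549 0.0187 0.0887] yaw -8.597175036118799 t 10.4
```

```bash
python3 -m handwheel '[0,0,0.09,0,0,0,-0.02,0,0,0,0,0,0,0,0,0,0,0]'
python3 -m handwheel '[0,0,-0.03,0,0,0,0,0,0,0,0,0]'
python3 -m handwheel '[-0.01,0,0,0,0,0,0,0,-0.02,0,0,0,0,0,0,0,0,0]'
```

```text
time: 10.65
eef_pos: [0.6513, 0.0183, 0.0897]
tcp_rot: [0.758, 0.652, 0.001, 0.002]
contact_force: [-0.1, -0.3, -1.8]
opening: 0.652
finger_force: 28.3
time: 10.82
eef_pos: [0.6489, 0.0185, 0.0806]
tcp_rot: [0.758, 0.652, -0.001, -0.001]
contact_force: [0.6, -0.8, -1.7]
opening: 0.649
finger_force: 28.3
time: 11.07
eef_pos: [0.6481, 0.0184, 0.0787]
tcp_rot: [0.758, 0.652, -0.001, -0.001]
contact_force: [-0.1, -0.7, -1.8]
opening: 0.653
finger_force: 28.4
```

```bash
python3 -m handwheel '[0,0,-0.04,0,0,0,0,0,0,0,0,0]'
python3 -m handwheel '[0,0,-0.02,0,0,0,0,0,0,0,0,0]'
python3 -m handwheel '[0,0,-0.01,0,0,0,0,0,0,0,0,0]'
python3 -m handwheel '[0,0,-0.01,0,0,0,0,0,0,0,0,0]'
```

```text
time: 11.23
eef_pos: [0.6481, 0.0185, 0.0727]
tcp_rot: [0.758, 0.652, -0.001, -0.001]
contact_force: [1.0, -0.4, -2.5]
opening: 0.652
finger_force: 28.3
time: 11.4
eef_pos: [0.6484, 0.0184, 0.0705]
tcp_rot: [0.758, 0.652, -0.0, -0.001]
contact_force: [-0.8, -0.3, -0.8]
opening: 0.65
finger_force: 28.4
time: 11.57
eef_pos: [0.6488, 0.0184, 0.0697]
tcp_rot: [0.758, 0.652, -0.0, -0.0]
contact_force: [0.8, 0.1, -1.0]
opening: 0.651
finger_force: 28.4
time: 11.73
eef_pos: [0.6492, 0.0184, 0.0689]
tcp_rot: [0.758, 0.652, 0.0, 0.0]
contact_force: [-0.6, -0.6, 0.9]
opening: 0.655
finger_force: 28.5
```

```bash
python3 -m handwheel '[0,0,0,0,0,0,0,0,0,0,0,0,0,0,0,0,0,0]' 1
python3 -m handwheel '[0,0,0.1,0,0,0,0,0,0.25,0,0,0,0,0,0.25,0,0,0,0,0,0.25,0,0,0,0,0,0.15,0,0,0]'
python3 -m handwheel '[-0.006,-0.047,0,0,0,-0.077,-0.006,-0.047,0,0,0,-0.077,-0.006,-0.047,0,0,0,-0.077,-0.006,-0.047,0,0,0,-0.077,-0.006,-0.047,0,0,0,-0.077]' 0.6 35
python3 -m handwheel '[-0.006,-0.047,0,0,0,-0.077,-0.006,-0.047,0,0,0,-0.077,-0.006,-0.047,0,0,0,-0.077,-0.006,-0.047,0,0,0,-0.077,-0.006,-0.047,0,0,0,-0.077]'
python3 -m handwheel '[-0.006,-0.047,0,0,0,-0.077,-0.006,-0.047,0,0,0,-0.077,-0.006,-0.046,0,0,0,-0.076,0,0,0,0,0,0,0,0,0,0,0,0]'
python3 look.py wrist
python3 - <<'E'
from h import *
q=np.load("last_wrist.npz"); cv2.imwrite("pics/w3.png",q["p"])
C=cal("wrist"); P=cloud(C,q["d"]); Z=P[...,2]
m=(Z>.138)&(Z<.156)&(P[...,0]>.59)&(P[...,0]<.7); Q=P[m]; print(len(Q),cv2.minAreaRect((Q[:,:2]*1000).astype(np.float32)))
m=(Z>.08)&(Z<.096)&(P[...,0]>.59)&(P[...,0]<.71)&(P[...,1]<.07); Q=P[m]; print(len(Q),np.median(Q[:,2]),cv2.minAreaRect((Q[:,:2]*1000).astype(np.float32)))
E
```

```text
time: 11.98
eef_pos: [0.649, 0.0184, 0.0685]
tcp_rot: [0.758, 0.652, 0.0, 0.0]
contact_force: [-0.0, -0.0, 0.4]
opening: 1.0
finger_force: 0.0
time: 12.4
eef_pos: [0.6506, 0.0183, 0.2251]
tcp_rot: [0.758, 0.652, 0.003, 0.003]
contact_force: [0.3, 0.3, -0.2]
opening: 0.998
finger_force: 0.0
time: 12.82
eef_pos: [0.6444, -0.0171, 0.2199]
tcp_rot: [0.919, 0.394, 0.001, 0.0]
contact_force: [0.5, 0.5, 0.3]
opening: 0.596
finger_force: 0.0
time: 13.23
eef_pos: [0.6399, -0.0524, 0.2198]
tcp_rot: [0.995, 0.103, 0.001, 0.0]
contact_force: [0.1, 0.8, -0.5]
opening: 0.6
finger_force: 0.0
time: 13.65
eef_pos: [0.6373, -0.0733, 0.2194]
tcp_rot: [0.997, -0.074, 0.001, 0.0]
contact_force: [-0.2, 0.2, 0.3]
opening: 0.599
finger_force: 0.0
tcp [ 0.6373 -0.0733  0.2194] yaw -98.44357937505785 t 13.65
1857 ((638.8497314453125, -73.51185607910156), (19.883193969726562, 39.565635681152344), 81.91717529296875)
6465 0.0877954032882226 ((656.64697265625, 20.3355712890625), (103.07427978515625, 73.61637878417969), 86.52430725097656)
```

View pics/w3.png

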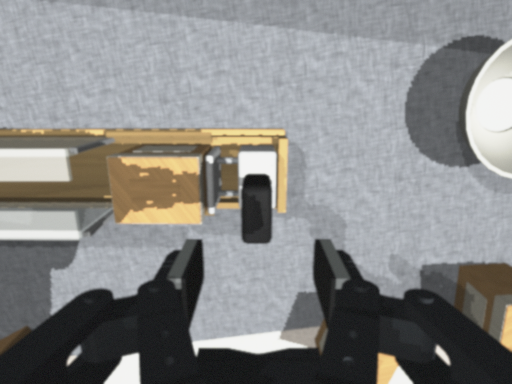

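The carton stands in the bay (105–205, 145–225) in front of the plate, and the handle is at (256,208) between the fingers. I'll pinch the handle and push.

```bash
python3 -m handwheel '[0.006,0,-0.2,0,0,0,0,0,-0.2,0,0,0,0,0,-0.1,0,0,0,0,0,-0.06,0,0,0,0,0,0,0,0,0]' 
python3 -m handwheel '[0,0,0,0,0,0,0,0,0,0,0,0,0,0,0,0,0,0,0,0,0,0,0,0,0,0,0,0,0,0]' 0 35
python3 -m handwheel '[0.003,0.02,0,0,0,0,0.005,0.033,0,0,0,0,0.005,0.033,0,0,0,0]'
python3 -m handwheel '[0.005,0.033,0,0,0,0,0.005,0.033,0,0,0,0]'
python3 look.py wrist
python3 - <<'E'
from h import *
q=np.load("last_wrist.npz"); C=cal("wrist"); P=cloud(C,q["d"]); Z=P[...,2]; O=np.array([.6505,.0185]); u=np.array([.1504,.9886]); n=np.array([-.9886,.1504])
X=(P[...,:2]-O)@u*1000; Y=(P[...,:2]-O)@n*1000
for z0,z1 in((.084,.093),(.062,.076),(.138,.156)):
    m=(Z>z0)&(Z<z1)&(abs(Y)<24)&(X<60)&(X>-110); print(z0,m.sum(),np.percentile(X[m],[1,5,50,95,99]).round(1))
E
```

```text
time: 14.12
eef_pos: [0.6367, -0.0723, 0.1318]
tcp_rot: [0.997, -0.074, -0.002, -0.001]
contact_force: [-1.1, -0.8, -0.7]
opening: 0.6
finger_force: 0.0
time: 14.53
eef_pos: [0.6395, -0.0725, 0.1368]
tcp_rot: [0.997, -0.075, 0.002, -0.0]
contact_force: [1.6, 4.2, 5.2]
opening: 0.231
finger_force: 37.0
time: 14.78
eef_pos: [0.6409, -0.0635, 0.1368]
tcp_rot: [0.997, -0.075, 0.001, 0.003]
contact_force: [-2.3, -7.6, 5.7]
opening: 0.23
finger_force: 37.1
time: 14.95
eef_pos: [0.6423, -0.0537, 0.1368]
tcp_rot: [0.997, -0.075, 0.001, 0.003]
contact_force: [-3.5, -7.7, 6.5]
opening: 0.23
finger_force: 37.1
tcp [ 0.6423 -0.0537  0.1368] yaw -98.58230416203588 t 14.95
0.084 9973 [-30.2 -27.6   5.   38.   41.1]
0.062 1065 [-78.1 -69.2 -33.9 -30.2 -30. ]
0.138 6413 [-94.1 -86.8 -72.8 -58.9 -51.5]
```

```bash
python3 -m handwheel '[0.005,0.033,0,0,0,0,0.005,0.033,0,0,0,0,0.005,0.033,0,0,0,0]'
python3 look.py wrist
python3 - <<'E'
from h import *
q=np.load("last_wrist.npz"); C=cal("wrist"); P=cloud(C,q["d"]); Z=P[...,2]; O=np.array([.6505,.0185]); u=np.array([.1504,.9886]); n=np.array([-.9886,.1504])
X=(P[...,:2]-O)@u*1000; Y=(P[...,:2]-O)@n*1000
for z0,z1 in((.084,.093),(.062,.076),(.138,.156)):
    m=(Z>z0)&(Z<z1)&(abs(Y)<24)&(X<60)&(X>-110); print(z0,m.sum(),np.percentile(X[m],[1,5,50,95,99]).round(1))
E
```

```text
time: 15.25
eef_pos: [0.6446, -0.0389, 0.1368]
tcp_rot: [0.997, -0.075, 0.001, 0.003]
contact_force: [-2.7, -8.6, 6.0]
opening: 0.231
finger_force: 37.2
tcp [ 0.6446 -0.0389  0.1368] yaw -98.59289013430562 t 15.25
0.084 9953 [-15.2 -12.6  20.   53.   56.1]
0.062 1078 [-63.1 -54.4 -18.9 -15.2 -15.1]
0.138 6412 [-79.2 -71.9 -57.8 -43.9 -36.6]
```

```bash
python3 -m handwheel '[0.008,0.053,0,0,0,0,0.012,0.079,0,0,0,0,0.012,0.079,0,0,0,0,0.012,0.079,0,0,0,0,0.012,0.079,0,0,0,0]'
python3 -m handwheel '[0.01,0.066,0,0,0,0,0.008,0.053,0,0,0,0,0,0,0,0,0,0]'
python3 -m handwheel '[-0.008,-0.053,0,0,0,0,-0.015,-0.099,0,0,0,0,-0.02,-0.132,0,0,0,0,-0.02,-0.132,0,0,0,0,-0.02,-0.132,0,0,0,0]'
python3 -m handwheel '[-0.012,-0.079,0,0,0,0,-0.008,-0.053,0,0,0,0,-0.003,-0.02,0,0,0,0,0,0,0,0,0,0]'
python3 look.py
```

```text
time: 15.72
eef_pos: [0.653, 0.0167, 0.1368]
tcp_rot: [0.997, -0.075, 0.001, 0.003]
contact_force: [-3.4, -8.7, 7.1]
opening: 0.228
finger_force: 37.2
time: 15.97
eef_pos: [0.656, 0.0365, 0.1368]
tcp_rot: [0.997, -0.074, 0.001, 0.002]
contact_force: [-2.1, -2.7, 6.6]
opening: 0.23
finger_force: 37.2
time: 16.38
eef_pos: [0.6439, -0.0432, 0.1368]
tcp_rot: [0.997, -0.075, 0.002, -0.001]
contact_force: [2.1, 7.2, 4.2]
opening: 0.229
finger_force: 37.0
time: 16.72
eef_pos: [0.6402, -0.0675, 0.1368]
tcp_rot: [0.997, -0.075, 0.002, -0.0]
contact_force: [0.3, 2.6, 7.0]
opening: 0.226
finger_force: 37.2
tcp [ 0.6402 -0.0675  0.1368] yaw -98.59820042540301 t 16.7167
```

```bash
python3 -m handwheel '[-0.005,-0.036,0,0,0,0,0,0,0,0,0,0]'
python3 -m handwheel '[0,0,0,0,0,0,0,0,0,0,0,0,0,0,0,0,0,0]' 0.6
python3 -m handwheel '[0,0,0.2,0,0,0,0,0,0.25,0,0,0,0,0,0.25,0,0,0,0,0,0,0,0,0]'
python3 -m handwheel '[-0.173,-0.064,-0.075,0,0,-0.025,-0.173,-0.064,-0.075,0,0,-0.025,-0.173,-0.064,-0.075,0,0,-0.025,-0.173,-0.064,-0.075,0,0,-0.025,-0.173,-0.064,-0.075,0,0,-0.025]' 1 25
python3 -m handwheel '[-0.173,-0.064,-0.075,0,0,-0.025,-0.173,-0.064,-0.075,0,0,-0.025,-0.173,-0.064,-0.075,0,0,-0.025,0,0,0,0,0,0,0,0,0,0,0,0]'
python3 look.py scene top wrist
```

```text
time: 16.88
eef_pos: [0.6395, -0.0724, 0.1368]
tcp_rot: [0.997, -0.075, 0.002, -0.0]
contact_force: [0.5, 5.4, 6.9]
opening: 0.229
finger_force: 37.2
time: 17.13
eef_pos: [0.6377, -0.073, 0.1338]
tcp_rot: [0.997, -0.075, -0.001, 0.0]
contact_force: [0.3, 0.1, -0.5]
opening: 0.604
finger_force: 0.0
time: 17.47
eef_pos: [0.6419, -0.074, 0.2491]
tcp_rot: [0.997, -0.075, 0.007, 0.002]
contact_force: [1.5, 0.2, 1.8]
opening: 0.599
finger_force: 0.0
time: 17.88
eef_pos: [0.5068, -0.1211, 0.182]
tcp_rot: [0.985, -0.173, -0.0, 0.0]
contact_force: [-0.1, -0.9, -0.0]
opening: 1.003
finger_force: 0.0
time: 18.3
eef_pos: [0.429, -0.1495, 0.1481]
tcp_rot: [0.973, -0.231, -0.001, -0.0]
contact_force: [-0.1, 0.2, -0.4]
opening: 1.0
finger_force: 0.0
tcp [ 0.429  -0.1495  0.1481] yaw -116.68514298887277 t 18.3
scene [443.5 253.5  80.3  72.   54.8  21.1 316. ]
scene [ 434.1 -149.2   80.    70.1   55.9  -24.3  308. ]
scene [ 453.9 -310.4   80.    71.1   54.6   -5.7  366. ]
top [440.1 253.5  79.2  72.9  58.3  20.8 413. ]
top [ 451.  -310.8   79.    72.    58.5   -4.8  417. ]
wrist [ 432.4 -152.2   80.    71.7   55.8  -26.1 9073. ]
wrist [ 4.532e+02 -3.045e+02  8.010e+01  7.150e+01  3.850e+01 -4.900e+00
  7.736e+03]
```

```bash
python3 -m handwheel '[0.02,-0.01,-0.2,0,0,0.003,0,0,-0.2,0,0,0,0,0,-0.14,0,0,0,0,0,-0.06,0,0,0,0,0,0,0,0,0]'
python3 -m handwheel '[0,0,0,0,0,0,0,0,0,0,0,0,0,0,0,0,0,0,0,0,0,0,0,0,0,0,0,0,0,0]' 0 25
python3 -m handwheel '[0,0,0.05,0,0,0,0,0,0.1,0,0,0,0,0,0.2,0,0,0,0,0,0.2,0,0,0,0,0,0.2,0,0,0]'
python3 -m handwheel '[0,0,0.1,0,0,0,0,0,0.15,0,0,0,0,0,0,0,0,0,0,0,0,0,0,0]'
python3 look.py
```

```text
time: 18.87
eef_pos: [0.4331, -0.1501, 0.0576]
tcp_rot: [0.974, -0.227, -0.002, -0.001]
contact_force: [-0.5, -0.3, -0.4]
opening: 0.996
finger_force: 0.0
time: 19.28
eef_pos: [0.4352, -0.1519, 0.0613]
tcp_rot: [0.974, -0.228, 0.002, 0.001]
contact_force: [0.7, -1.2, 5.2]
opening: 0.656
finger_force: 28.0
time: 19.7
eef_pos: [0.4325, -0.1502, 0.1725]
tcp_rot: [0.974, -0.228, -0.001, -0.0]
contact_force: [0.3, -0.2, -1.5]
opening: 0.652
finger_force: 27.2
time: 20.03
eef_pos: [0.4338, -0.151, 0.2101]
tcp_rot: [0.974, -0.228, 0.001, 0.0]
contact_force: [-0.1, -0.2, -2.0]
opening: 0.655
finger_force: 27.4
tcp [ 0.4338 -0.151   0.2101] yaw -116.31125756451874 t 20.0333
```

```bash
python3 -m handwheel '[0.0895,0.0706,0.01,0,0,0.0748,0.0895,0.0706,0.01,0,0,0.0748,0.0895,0.0706,0.01,0,0,0.0748,0.0895,0.0706,0.01,0,0,0.0748,0.0895,0.0706,0.01,0,0,0.0748]'
python3 -m handwheel '[0.0895,0.0706,0,0,0,0.0748,0.0895,0.0706,0,0,0,0.0748,0.0895,0.0706,0,0,0,0.0748,0.0895,0.0706,0,0,0,0.0748,0.0895,0.0706,0,0,0,0.0748]'
python3 -m handwheel '[0.0895,0.0706,0,0,0,0.0748,0.0895,0.0706,0,0,0,0.0748,0.0895,0.0706,0,0,0,0.0748,0.0895,0.0706,0,0,0,0.0748,0.0895,0.0706,0,0,0,0.0748]'
python3 -m handwheel '[0.0895,0.0706,0,0,0,0.0748,0,0,0,0,0,0,0,0,0,0,0,0]'
python3 look.py
```

```text
time: 20.45
eef_pos: [0.4999, -0.0969, 0.214]
tcp_rot: [0.998, 0.067, -0.002, -0.001]
contact_force: [-0.2, -0.3, -0.7]
opening: 0.649
finger_force: 27.4
time: 20.87
eef_pos: [0.5669, -0.0441, 0.2136]
tcp_rot: [0.936, 0.353, -0.002, -0.002]
contact_force: [-0.1, 0.2, -2.2]
opening: 0.655
finger_force: 27.3
time: 21.28
eef_pos: [0.634, 0.0087, 0.2133]
tcp_rot: [0.793, 0.609, -0.002, -0.002]
contact_force: [0.0, -0.1, -1.1]
opening: 0.65
finger_force: 27.3
time: 21.53
eef_pos: [0.6473, 0.0189, 0.2138]
tcp_rot: [0.758, 0.652, -0.002, -0.002]
contact_force: [0.7, -0.2, -1.6]
opening: 0.653
finger_force: 27.3
tcp [0.6473 0.0189 0.2138] yaw -8.661311368696275 t 21.5333
```

```bash
python3 -m handwheel '[0.004,0,-0.2,0,0,0,0,0,-0.2,0,0,0,0,0,-0.2,0,0,0,0,0,-0.1,0,0,0,0,0,0,0,0,0]'
python3 -m handwheel '[0,0,-0.05,0,0,0,0,0,-0.05,0,0,0,0,0,0,0,0,0]'
python3 -m handwheel '[0,0,-0.05,0,0,0,0,0,-0.04,0,0,0,0,0,0,0,0,0]'
python3 look.py
```

```text
time: 21.95
eef_pos: [0.6445, 0.0184, 0.1056]
tcp_rot: [0.759, 0.651, -0.004, -0.004]
contact_force: [-0.7, 0.2, -2.1]
opening: 0.655
finger_force: 27.4
time: 22.2
eef_pos: [0.6492, 0.0183, 0.0971]
tcp_rot: [0.758, 0.652, 0.0, 0.0]
contact_force: [-0.9, -0.9, -1.7]
opening: 0.652
finger_force: 27.4
time: 22.45
eef_pos: [0.6484, 0.0186, 0.0823]
tcp_rot: [0.758, 0.652, -0.001, -0.001]
contact_force: [0.1, -0.1, -3.0]
opening: 0.653
finger_force: 27.3
tcp [0.6484 0.0186 0.0823] yaw -8.59596476835317 t 22.45
```

Inside the walls without contact. I'll lower it the rest of the way, release, and go to the handle.

```bash
python3 -m handwheel '[0,0,-0.04,0,0,0,0,0,-0.03,0,0,0,0,0,0,0,0,0]'
python3 -m handwheel '[0,0,-0.013,0,0,0,0,0,0,0,0,0]'
python3 -m handwheel '[0,0,-0.01,0,0,0,0,0,0,0,0,0]'
python3 look.py
```

```text
time: 22.7
eef_pos: [0.6485, 0.0185, 0.0716]
tcp_rot: [0.758, 0.652, -0.0, -0.001]
contact_force: [-0.5, 0.7, -2.2]
opening: 0.653
finger_force: 27.4
time: 22.87
eef_pos: [0.6489, 0.0185, 0.0706]
tcp_rot: [0.758, 0.652, -0.0, -0.0]
contact_force: [-0.5, 0.1, -1.9]
opening: 0.651
finger_force: 27.4
time: 23.03
eef_pos: [0.6492, 0.0184, 0.0696]
tcp_rot: [0.758, 0.652, 0.0, 0.0]
contact_force: [-0.5, 0.5, -0.8]
opening: 0.652
finger_force: 27.5
tcp [0.6492 0.0184 0.0696] yaw -8.600056497906593 t 23.0333
```

```bash
cat > disp.py <<'E'
from h import *
q=np.load("last_wrist.npz"); C=cal("wrist"); P=cloud(C,q["d"]); Z=P[...,2]; O=np.array([.6505,.0185]); u=np.array([.1504,.9886]); n=np.array([-.9886,.1504])
X=(P[...,:2]-O)@u*1000; Y=(P[...,:2]-O)@n*1000
for z0,z1 in((.084,.093),(.062,.076),(.138,.156)):
    m=(Z>z0)&(Z<z1)&(abs(Y)<24)&(X<100)&(X>-110); print(z0,m.sum(),np.percentile(X[m],[1,5,50,95,99]).round(1))
E
python3 -m handwheel '[0,0,-0.006,0,0,0,0,0,0,0,0,0,0,0,0,0,0,0,0,0,0,0,0,0]' 1
python3 -m handwheel '[0,0,0.1,0,0,0,0,0,0.25,0,0,0,0,0,0.25,0,0,0,0,0,0.25,0,0,0,0,0,0.15,0,0,0]'
python3 -m handwheel '[-0.006,-0.047,0,0,0,-0.077,-0.006,-0.047,0,0,0,-0.077,-0.006,-0.047,0,0,0,-0.077,-0.006,-0.047,0,0,0,-0.077,-0.006,-0.047,0,0,0,-0.077]' 0.6 35
python3 -m handwheel '[-0.006,-0.047,0,0,0,-0.077,-0.006,-0.047,0,0,0,-0.077,-0.006,-0.047,0,0,0,-0.077,-0.006,-0.047,0,0,0,-0.077,-0.006,-0.047,0,0,0,-0.077]'
python3 -m handwheel '[-0.006,-0.047,0,0,0,-0.077,-0.006,-0.047,0,0,0,-0.077,-0.006,-0.046,0,0,0,-0.077,0,0,0,0,0,0,0,0,0,0,0,0]'
python3 -m handwheel '[0.006,0,-0.2,0,0,0,0,0,-0.2,0,0,0,0,0,-0.1,0,0,0,0,0,-0.06,0,0,0,0,0,0,0,0,0]'
python3 -m handwheel '[0,0,0,0,0,0,0,0,0,0,0,0,0,0,0,0,0,0,0,0,0,0,0,0,0,0,0,0,0,0]' 0 35
python3 -m handwheel '[0.003,0.02,0,0,0,0,0.005,0.033,0,0,0,0,0.005,0.033,0,0,0,0,0.005,0.033,0,0,0,0,0.005,0.033,0,0,0,0]'
python3 look.py wrist; python3 disp.py
```

```text
time: 23.37
eef_pos: [0.6492, 0.0185, 0.0689]
tcp_rot: [0.758, 0.652, 0.0, 0.0]
contact_force: [0.4, 0.3, 0.3]
opening: 1.001
finger_force: 0.0
time: 23.78
eef_pos: [0.6507, 0.0183, 0.2254]
tcp_rot: [0.758, 0.652, 0.003, 0.003]
contact_force: [1.3, -0.4, 0.5]
opening: 0.999
finger_force: 0.0
time: 24.2
eef_pos: [0.6446, -0.017, 0.2202]
tcp_rot: [0.919, 0.394, 0.001, 0.0]
contact_force: [-0.7, 0.4, -0.2]
opening: 0.598
finger_force: 0.0
time: 24.62
eef_pos: [0.6401, -0.0524, 0.2201]
tcp_rot: [0.995, 0.102, 0.001, 0.0]
contact_force: [-0.4, -0.0, -0.2]
opening: 0.598
finger_force: 0.0
time: 25.03
eef_pos: [0.6375, -0.0732, 0.2197]
tcp_rot: [0.997, -0.075, 0.001, 0.0]
contact_force: [-0.2, -0.0, -0.6]
opening: 0.606
finger_force: 0.0
time: 25.45
eef_pos: [0.6369, -0.0722, 0.1322]
tcp_rot: [0.997, -0.075, -0.002, -0.0]
contact_force: [-0.1, -0.7, -0.9]
opening: 0.6
finger_force: 0.0
time: 25.87
eef_pos: [0.6396, -0.0725, 0.1369]
tcp_rot: [0.997, -0.075, 0.002, -0.0]
contact_force: [1.3, 4.5, 5.2]
opening: 0.226
finger_force: 36.9
time: 26.28
eef_pos: [0.6425, -0.0537, 0.137]
tcp_rot: [0.997, -0.076, 0.001, 0.003]
contact_force: [-3.3, -7.9, 6.2]
opening: 0.228
finger_force: 37.0
tcp [ 0.6425 -0.0537  0.137 ] yaw -98.67534057397583 t 26.2833
0.084 11103 [-30.1 -27.1   9.3  67.2  74.2]
0.062 2115 [-75.7 -36.2 -30.   62.1  62.4]
0.138 6404 [-94.1 -86.9 -72.7 -58.8 -51.4]
```

```bash
python3 -m handwheel '[0.005,0.033,0,0,0,0,0.005,0.033,0,0,0,0,0.005,0.033,0,0,0,0]'
python3 look.py wrist; python3 disp.py
```

```text
time: 26.58
eef_pos: [0.6447, -0.0389, 0.137]
tcp_rot: [0.997, -0.076, 0.001, 0.003]
contact_force: [-2.8, -8.5, 6.2]
opening: 0.225
finger_force: 37.1
tcp [ 0.6447 -0.0389  0.137 ] yaw -98.6809096528416 t 26.5833
0.084 11993 [-15.1 -11.9  27.5  81.2  88.9]
0.062 1062 [-62.8 -54.4 -18.9 -15.2 -15. ]
0.138 6358 [-79.  -71.9 -57.8 -43.9 -36.5]
```

```bash
python3 -m handwheel '[0.008,0.053,0,0,0,0,0.01,0.066,0,0,0,0,0.01,0.066,0,0,0,0,0.01,0.066,0,0,0,0,0.01,0.066,0,0,0,0]'
python3 -m handwheel '[0.01,0.066,0,0,0,0,0.01,0.066,0,0,0,0,0.006,0.04,0,0,0,0,0,0,0,0,0,0]'
python3 look.py wrist; python3 disp.py
python3 -m handwheel '[-0.008,-0.053,0,0,0,0,-0.015,-0.099,0,0,0,0,-0.02,-0.132,0,0,0,0,-0.02,-0.132,0,0,0,0,-0.02,-0.132,0,0,0,0]'
python3 -m handwheel '[-0.012,-0.079,0,0,0,0,-0.008,-0.053,0,0,0,0,-0.008,-0.056,0,0,0,0,0,0,0,0,0,0]'
python3 look.py
```

```text
time: 27.05
eef_pos: [0.6519, 0.0088, 0.137]
tcp_rot: [0.997, -0.076, 0.001, 0.003]
contact_force: [-2.9, -8.8, 6.3]
opening: 0.226
finger_force: 37.2
time: 27.38
eef_pos: [0.6561, 0.0363, 0.137]
tcp_rot: [0.997, -0.075, 0.001, 0.002]
contact_force: [-3.1, -4.0, 7.3]
opening: 0.223
finger_force: 37.1
tcp [0.6561 0.0363 0.137 ] yaw -98.64700833759473 t 27.3833
0.084 2782 [59.8 61.  79.6 97.9 99.6]
0.062 614 [10.8 15.8 55.4 59.8 60. ]
0.138 6363 [-4.   3.1 17.3 31.1 38.5]
time: 27.85
eef_pos: [0.6441, -0.0429, 0.137]
tcp_rot: [0.997, -0.075, 0.002, -0.001]
contact_force: [2.0, 9.2, 4.5]
opening: 0.229
finger_force: 36.9
time: 28.18
eef_pos: [0.6396, -0.0725, 0.137]
tcp_rot: [0.997, -0.076, 0.002, -0.001]
contact_force: [-0.1, 4.7, 5.0]
opening: 0.226
finger_force: 37.3
tcp [ 0.6396 -0.0725  0.137 ] yaw -98.71060825360792 t 28.1833
```

```bash
python3 -m handwheel '[0,0,0,0,0,0,0,0,0,0,0,0,0,0,0,0,0,0]' 0.6
python3 -m handwheel '[0,0,0.2,0,0,0,0,0,0.25,0,0,0,0,0,0.25,0,0,0,0,0,0,0,0,0]'
python3 -m handwheel '[-0.124,-0.158,-0.067,0,0,0.004,-0.124,-0.158,-0.067,0,0,0.004,-0.124,-0.158,-0.067,0,0,0.004,-0.124,-0.158,-0.067,0,0,0.004,-0.124,-0.158,-0.067,0,0,0.004]' 1 25
python3 -m handwheel '[-0.124,-0.158,-0.067,0,0,0.004,-0.124,-0.158,-0.067,0,0,0.004,-0.124,-0.158,-0.067,0,0,0.004,-0.124,-0.158,-0.067,0,0,0.004,-0.124,-0.158,-0.067,0,0,0.004]'
python3 -m handwheel '[0,0,0,0,0,0,0,0,0,0,0,0]'
python3 look.py scene top wrist
```

```text
time: 28.43
eef_pos: [0.638, -0.0727, 0.1341]
tcp_rot: [0.997, -0.076, -0.0, 0.0]
contact_force: [-0.4, -0.4, 0.1]
opening: 0.598
finger_force: 0.0
time: 28.77
eef_pos: [0.6422, -0.0736, 0.2494]
tcp_rot: [0.997, -0.076, 0.008, 0.002]
contact_force: [1.3, -0.0, 2.4]
opening: 0.599
finger_force: 0.0
time: 29.18
eef_pos: [0.5441, -0.1919, 0.1883]
tcp_rot: [0.998, -0.06, -0.0, 0.0]
contact_force: [-0.0, 0.5, 0.1]
opening: 1.002
finger_force: 0.0
time: 29.6
eef_pos: [0.451, -0.3104, 0.1381]
tcp_rot: [0.999, -0.044, -0.0, 0.0]
contact_force: [0.7, -0.8, -0.5]
opening: 0.999
finger_force: 0.0
time: 29.77
eef_pos: [0.451, -0.3101, 0.1379]
tcp_rot: [0.999, -0.046, -0.001, -0.001]
contact_force: [-0.3, 0.0, -0.2]
opening: 1.001
finger_force: 0.0
tcp [ 0.451  -0.3101  0.1379] yaw -95.27219418180442 t 29.7667
scene [443.  254.   79.9  70.8  54.6  20.2 310. ]
scene [ 451.7 -310.7   79.9   72.4   55.    -6.5  372. ]
top [440.1 254.1  79.1  73.1  57.2  21.2 416. ]
top [ 546.3 -422.1   85.9   78.9   28.9   18.8   64. ]
wrist [ 4.5250e+02 -3.1340e+02  8.0000e+01  7.1600e+01  5.5700e+01 -5.2000e+00
  1.0342e+04]
```

```bash
python3 -m handwheel '[0.01,-0.009,-0.17,0,0,0,0,0,-0.17,0,0,0,0,0,-0.13,0,0,0,0,0,-0.063,0,0,0,0,0,0,0,0,0]'
python3 -m handwheel '[0,0,0,0,0,0,0,0,0,0,0,0,0,0,0,0,0,0,0,0,0,0,0,0,0,0,0,0,0,0]' 0 25
python3 -m handwheel '[0,0,0.05,0,0,0,0,0,0.1,0,0,0,0,0,0.2,0,0,0,0,0,0.2,0,0,0,0,0,0.2,0,0,0]'
python3 -m handwheel '[0,0,0.1,0,0,0,0,0,0.17,0,0,0,0,0,0,0,0,0,0,0,0,0,0,0]'
python3 look.py
```

```text
time: 30.33
eef_pos: [0.4533, -0.3087, 0.0569]
tcp_rot: [0.999, -0.044, -0.002, -0.002]
contact_force: [0.9, 0.5, 0.2]
opening: 1.003
finger_force: 0.0
time: 30.75
eef_pos: [0.4551, -0.3117, 0.061]
tcp_rot: [0.999, -0.045, 0.002, 0.001]
contact_force: [0.8, 0.1, 3.4]
opening: 0.651
finger_force: 28.1
time: 31.17
eef_pos: [0.4529, -0.3101, 0.1721]
tcp_rot: [0.999, -0.044, -0.001, -0.001]
contact_force: [0.6, -0.2, -1.5]
opening: 0.653
finger_force: 27.3
time: 31.5
eef_pos: [0.4541, -0.3111, 0.2132]
tcp_rot: [0.999, -0.044, 0.001, 0.001]
contact_force: [-0.9, -0.2, -2.1]
opening: 0.652
finger_force: 27.5
tcp [ 0.4541 -0.3111  0.2132] yaw -95.09310974517086 t 31.5
```

```bash
python3 -m handwheel '[0.0929,0.157,0.04,0,0,0.0686,0.0929,0.157,0.04,0,0,0.0686,0.0929,0.157,0.04,0,0,0.0686,0.0929,0.157,0.04,0,0,0.0686,0.0929,0.157,0.04,0,0,0.0686]'
python3 -m handwheel '[0.0929,0.157,0,0,0,0.0686,0.0929,0.157,0,0,0,0.0686,0.0929,0.157,0,0,0,0.0686,0.0929,0.157,0,0,0,0.0686,0.0929,0.157,0,0,0,0.0686]'
python3 -m handwheel '[0.0929,0.157,0,0,0,0.0686,0.0929,0.157,0,0,0,0.0686,0.0929,0.157,0,0,0,0.0686,0.0929,0.157,0,0,0,0.0686,0,0,0,0,0,0]'
python3 -m handwheel '[0,0,-0.15,0,0,0,0,0,-0.05,0,0,0,0,0,0,0,0,0]'
python3 look.py
```

```text
time: 31.92
eef_pos: [0.5227, -0.1913, 0.2391]
tcp_rot: [0.974, 0.225, -0.002, -0.002]
contact_force: [-0.1, -0.2, -2.0]
opening: 0.649
finger_force: 27.5
time: 32.33
eef_pos: [0.5924, -0.0737, 0.2387]
tcp_rot: [0.879, 0.477, -0.002, -0.002]
contact_force: [0.6, 0.6, -1.5]
opening: 0.653
finger_force: 27.5
time: 32.75
eef_pos: [0.6491, 0.023, 0.2384]
tcp_rot: [0.756, 0.654, -0.001, -0.002]
contact_force: [-0.4, -0.8, -2.3]
opening: 0.653
finger_force: 27.5
time: 33.0
eef_pos: [0.6459, 0.019, 0.2061]
tcp_rot: [0.759, 0.651, -0.004, -0.004]
contact_force: [-0.1, 0.9, -2.7]
opening: 0.652
finger_force: 27.5
tcp [0.6459 0.019  0.2061] yaw -8.694041699829057 t 33.0
```

```bash
python3 -m handwheel '[0,0,-0.2,0,0,0,0,0,-0.2,0,0,0,0,0,-0.2,0,0,0,0,0,-0.08,0,0,0,0,0,0,0,0,0]'
python3 -m handwheel '[0,0,-0.03,0,0,0,0,0,0,0,0,0]'
python3 look.py
```

```text
time: 33.42
eef_pos: [0.6456, 0.0187, 0.1052]
tcp_rot: [0.759, 0.651, -0.003, -0.004]
contact_force: [-0.4, 0.1, -2.4]
opening: 0.649
finger_force: 27.5
time: 33.58
eef_pos: [0.6499, 0.0186, 0.107]
tcp_rot: [0.759, 0.652, 0.001, 0.001]
contact_force: [-0.5, 0.3, -1.0]
opening: 0.654
finger_force: 27.5
tcp [0.6499 0.0186 0.107 ] yaw -8.67752354228108 t 33.5833
```

```bash
python3 -m handwheel '[-0.003,0,-0.06,0,0,0,0,0,-0.06,0,0,0,0,0,0,0,0,0]'
python3 -m handwheel '[0,0,-0.04,0,0,0,0,0,0,0,0,0]'
python3 -m handwheel '[0,0,-0.03,0,0,0,0,0,-0.02,0,0,0,0,0,0,0,0,0]'
python3 -m handwheel '[0,0,-0.018,0,0,0,0,0,0,0,0,0]'
python3 -m handwheel '[0,0,-0.01,0,0,0,0,0,0,0,0,0]'
python3 look.py
```

```text
time: 33.83
eef_pos: [0.6483, 0.0189, 0.0865]
tcp_rot: [0.758, 0.652, 0.0, 0.0]
contact_force: [-0.8, -0.7, -2.3]
opening: 0.648
finger_force: 27.5
time: 34.0
eef_pos: [0.6484, 0.019, 0.0807]
tcp_rot: [0.758, 0.652, -0.0, -0.0]
contact_force: [0.4, -0.1, -1.8]
opening: 0.653
finger_force: 27.6
time: 34.25
eef_pos: [0.6484, 0.019, 0.0734]
tcp_rot: [0.758, 0.652, -0.0, -0.0]
contact_force: [0.8, 1.1, -2.2]
opening: 0.656
finger_force: 27.4
time: 34.42
eef_pos: [0.6484, 0.019, 0.071]
tcp_rot: [0.758, 0.652, -0.0, -0.0]
contact_force: [0.9, -0.3, -1.3]
opening: 0.652
finger_force: 27.5
time: 34.58
eef_pos: [0.6484, 0.019, 0.0697]
tcp_rot: [0.758, 0.652, -0.0, -0.0]
contact_force: [0.4, -0.5, -1.7]
opening: 0.649
finger_force: 27.6
tcp [0.6484 0.019  0.0697] yaw -8.648627735408269 t 34.5833
```

```bash
python3 -m handwheel '[0,0,-0.006,0,0,0,0,0,0,0,0,0,0,0,0,0,0,0,0,0,0,0,0,0]' 1
python3 -m handwheel '[0,0,0.1,0,0,0,0,0,0.25,0,0,0,0,0,0.25,0,0,0,0,0,0.25,0,0,0,0,0,0.15,0,0,0]'
python3 -m handwheel '[-0.006,-0.047,0,0,0,-0.077,-0.006,-0.047,0,0,0,-0.077,-0.006,-0.047,0,0,0,-0.077,-0.006,-0.047,0,0,0,-0.077,-0.006,-0.047,0,0,0,-0.077]' 0.6 35
python3 -m handwheel '[-0.006,-0.047,0,0,0,-0.077,-0.006,-0.047,0,0,0,-0.077,-0.006,-0.047,0,0,0,-0.077,-0.006,-0.047,0,0,0,-0.077,-0.006,-0.047,0,0,0,-0.077]'
python3 -m handwheel '[-0.006,-0.047,0,0,0,-0.077,-0.006,-0.047,0,0,0,-0.077,-0.006,-0.05,0,0,0,-0.076,0,0,0,0,0,0,0,0,0,0,0,0]'
python3 -m handwheel '[0.006,0,-0.2,0,0,0,0,0,-0.2,0,0,0,0,0,-0.1,0,0,0,0,0,-0.06,0,0,0,0,0,0,0,0,0]'
python3 -m handwheel '[0,0,0,0,0,0,0,0,0,0,0,0,0,0,0,0,0,0,0,0,0,0,0,0,0,0,0,0,0,0]' 0 35
python3 -m handwheel '[0.003,0.02,0,0,0,0,0.005,0.033,0,0,0,0,0.005,0.033,0,0,0,0,0.005,0.033,0,0,0,0,0.005,0.033,0,0,0,0]'
python3 look.py wrist; python3 disp.py
```

```text
time: 34.92
eef_pos: [0.6487, 0.019, 0.0693]
tcp_rot: [0.758, 0.652, 0.0, 0.0]
contact_force: [-0.6, -0.2, 0.2]
opening: 0.999
finger_force: 0.0
time: 35.33
eef_pos: [0.6502, 0.0188, 0.2259]
tcp_rot: [0.758, 0.652, 0.003, 0.003]
contact_force: [1.3, 0.5, 0.9]
opening: 1.001
finger_force: 0.0
time: 35.75
eef_pos: [0.6441, -0.0166, 0.2207]
tcp_rot: [0.919, 0.394, 0.001, 0.0]
contact_force: [-0.2, -0.1, 0.3]
opening: 0.602
finger_force: 0.0
time: 36.17
eef_pos: [0.6396, -0.0519, 0.2206]
tcp_rot: [0.995, 0.102, 0.001, 0.0]
contact_force: [-0.0, 0.5, 0.7]
opening: 0.598
finger_force: 0.0
time: 36.58
eef_pos: [0.6369, -0.0733, 0.2201]
tcp_rot: [0.997, -0.074, 0.001, -0.0]
contact_force: [0.3, -0.3, 0.0]
opening: 0.597
finger_force: 0.0
time: 37.0
eef_pos: [0.6364, -0.0723, 0.1326]
tcp_rot: [0.997, -0.074, -0.002, -0.001]
contact_force: [-0.6, 0.5, 0.4]
opening: 0.603
finger_force: 0.0
time: 37.42
eef_pos: [0.6391, -0.0724, 0.1374]
tcp_rot: [0.997, -0.075, 0.002, -0.0]
contact_force: [0.7, 5.9, 4.9]
opening: 0.232
finger_force: 36.9
time: 37.83
eef_pos: [0.642, -0.0539, 0.1374]
tcp_rot: [0.997, -0.075, 0.001, 0.003]
contact_force: [-3.0, -8.7, 6.6]
opening: 0.228
finger_force: 37.1
tcp [ 0.642  -0.0539  0.1374] yaw -98.6429997367744 t 37.8333
0.084 11106 [-30.4 -27.5   9.1  67.2  74.2]
0.062 2084 [-76.6 -36.6 -30.4  61.9  62.2]
0.138 6286 [-94.6 -87.4 -73.1 -58.9 -51.7]
```

```bash
python3 -m handwheel '[0.005,0.033,0,0,0,0,0.005,0.033,0,0,0,0,0.005,0.033,0,0,0,0]'
python3 look.py wrist; python3 disp.py
python3 -m handwheel '[0.008,0.053,0,0,0,0,0.01,0.066,0,0,0,0]'
python3 look.py wrist; python3 disp.py
```

```text
time: 38.13
eef_pos: [0.6442, -0.0392, 0.1375]
tcp_rot: [0.997, -0.075, 0.001, 0.003]
contact_force: [-3.4, -8.9, 6.8]
opening: 0.226
finger_force: 37.1
tcp [ 0.6442 -0.0392  0.1375] yaw -98.65282311724839 t 38.1333
0.084 12002 [-15.4 -12.2  27.4  81.1  88.8]
0.062 1054 [-63.  -54.1 -19.3 -15.6 -15.5]
0.138 6266 [-79.5 -72.5 -58.1 -43.9 -36.8]
time: 38.35
eef_pos: [0.6468, -0.0221, 0.1374]
tcp_rot: [0.997, -0.076, 0.001, 0.004]
contact_force: [-3.9, -10.7, 7.2]
opening: 0.228
finger_force: 37.2
tcp [ 0.6468 -0.0221  0.1374] yaw -98.67530588127681 t 38.35
0.084 11316 [-4.  -0.9 36.3 91.3 98.4]
0.062 912 [-45.2 -37.9  -7.6  -4.1  -4. ]
0.138 6255 [-61.2 -54.2 -39.7 -25.6 -18.4]
```

```bash
python3 -m handwheel '[0.003,0.02,0,0,0,0,0,0,0,0,0,0]'
python3 look.py wrist; python3 disp.py
python3 - <<'E'
from h import *
p,d=imaging.read_camera("scene"); np.savez("s2.npz",p=p,d=d); cv2.imwrite("pics/s2.png",cv2.resize(p[205:300,225:425],None,fx=4,fy=4,interpolation=cv2.INTER_CUBIC))
E
```

```text
time: 38.57
eef_pos: [0.6474, -0.0176, 0.1374]
tcp_rot: [0.997, -0.075, 0.001, 0.003]
contact_force: [-2.8, -6.3, 5.7]
opening: 0.227
finger_force: 37.1
tcp [ 0.6474 -0.0176  0.1374] yaw -98.62798026135088 t 38.5667
0.084 10134 [ 3.4  6.  39.5 92.2 98.5]
0.062 1053 [-42.8 -34.2  -0.3   3.3   3.4]
0.138 6259 [-58.9 -51.8 -37.4 -23.2 -16. ]
```

View pics/s2.png

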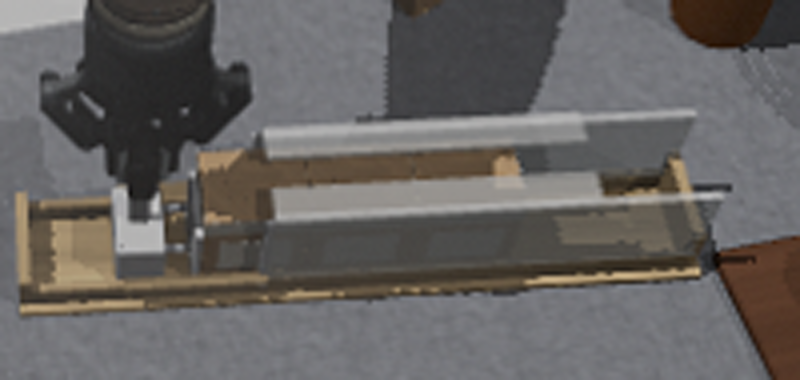

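The scene crop shows three cartons in one straight row (205–520) with the plate on the last one. The plate compressed briefly at pick-up and has eased out again, so I'll push on more slowly.

```bash
python3 -m handwheel '[0.003,0.02,0,0,0,0,0.004,0.026,0,0,0,0,0.004,0.026,0,0,0,0,0.004,0.026,0,0,0,0]'
python3 look.py wrist; python3 disp.py
python3 -m handwheel '[0.004,0.026,0,0,0,0,0.004,0.026,0,0,0,0,0.004,0.026,0,0,0,0,0.004,0.026,0,0,0,0,0.004,0.026,0,0,0,0]'
python3 look.py wrist; python3 disp.py
```

```text
time: 39.0
eef_pos: [0.6495, -0.0039, 0.1374]
tcp_rot: [0.997, -0.075, 0.001, 0.003]
contact_force: [-3.5, -9.5, 7.2]
opening: 0.23
finger_force: 37.2
tcp [ 0.6495 -0.0039  0.1374] yaw -98.65449067520738 t 39.0
0.084 8377 [16.3 18.4 45.9 93.6 98.7]
0.062 1017 [-28.2 -19.5  12.7  16.3  16.4]
0.138 6265 [-44.1 -37.1 -22.7  -8.5  -1.3]
time: 39.47
eef_pos: [0.6525, 0.0157, 0.1374]
tcp_rot: [0.997, -0.075, 0.001, 0.003]
contact_force: [-3.9, -9.2, 6.4]
opening: 0.224
finger_force: 37.2
tcp [0.6525 0.0157 0.1374] yaw -98.65097166994701 t 39.4667
0.084 5661 [35.4 36.6 57.7 95.8 99.1]
0.062 997 [-8.3  0.3 32.  35.4 35.6]
0.138 6271 [-24.4 -17.3  -2.9  11.2  18.5]
```

```bash
python3 -m handwheel '[0.004,0.026,0,0,0,0,0.004,0.026,0,0,0,0,0.004,0.026,0,0,0,0,0.004,0.026,0,0,0,0,0.004,0.026,0,0,0,0]'
python3 -m handwheel '[0,0,0,0,0,0,0,0,0,0,0,0]'
python3 look.py wrist; python3 disp.py
python3 -m handwheel '[-0.008,-0.053,0,0,0,0,-0.015,-0.099,0,0,0,0,-0.02,-0.132,0,0,0,0,-0.02,-0.132,0,0,0,0,-0.02,-0.132,0,0,0,0]'
python3 -m handwheel '[-0.012,-0.079,0,0,0,0,-0.008,-0.053,0,0,0,0,0,0,0,0,0,0]'
python3 look.py top
```

```text
time: 39.93
eef_pos: [0.6554, 0.0353, 0.1374]
tcp_rot: [0.997, -0.075, 0.001, 0.003]
contact_force: [-3.7, -9.2, 7.5]
opening: 0.226
finger_force: 37.3
time: 40.1
eef_pos: [0.6556, 0.036, 0.1375]
tcp_rot: [0.997, -0.075, 0.001, 0.003]
contact_force: [-4.5, -5.9, 7.8]
opening: 0.228
finger_force: 37.2
tcp [0.6556 0.036  0.1375] yaw -98.64161721559458 t 40.1
0.084 2872 [57.4 58.7 78.2 97.8 99.6]
0.062 747 [10.9 17.3 52.7 57.4 57.6]
0.138 6267 [-4.5  2.5 16.9 31.1 38.3]
time: 40.57
eef_pos: [0.6437, -0.042, 0.1374]
tcp_rot: [0.997, -0.075, 0.002, -0.001]
contact_force: [2.3, 7.9, 6.1]
opening: 0.23
finger_force: 37.0
time: 40.82
eef_pos: [0.6404, -0.0642, 0.1374]
tcp_rot: [0.997, -0.076, 0.002, 0.0]
contact_force: [0.6, 1.1, 6.2]
opening: 0.23
finger_force: 37.1
tcp [ 0.6404 -0.0642  0.1374] yaw -98.67631537630297 t 40.8167
top [440.  252.7  79.5  72.   55.9  21.6 394. ]
```

```bash
python3 -m handwheel '[-0.005,-0.033,0,0,0,0,-0.004,-0.025,0,0,0,0,0,0,0,0,0,0]'
python3 -m handwheel '[0,0,0,0,0,0,0,0,0,0,0,0,0,0,0,0,0,0]' 0.6
python3 -m handwheel '[0,0,0.2,0,0,0,0,0,0.25,0,0,0,0,0,0.25,0,0,0,0,0,0,0,0,0]'
python3 -m handwheel '[-0.109,0.181,0,0,0,0.028,-0.109,0.181,0,0,0,0.028,-0.109,0.181,0,0,0,0.028,-0.109,0.181,0,0,0,0.028,-0.109,0.181,0,0,0,0.028]' 1 25
python3 -m handwheel '[-0.109,0.181,0,0,0,0.028,-0.109,0.181,-0.11,0,0,0.028,-0.109,0.181,-0.11,0,0,0.028,-0.109,0.181,-0.11,0,0,0.028,-0.109,0.181,-0.11,0,0,0.028]'
python3 -m handwheel '[-0.109,0.181,-0.11,0,0,0.028,-0.109,0.181,-0.11,0,0,0.028,0,0,0,0,0,0,0,0,0,0,0,0]'
python3 look.py scene top wrist
```

```text
time: 41.12
eef_pos: [0.6393, -0.0714, 0.1375]
tcp_rot: [0.997, -0.075, 0.002, -0.0]
contact_force: [0.5, 4.7, 6.7]
opening: 0.23
finger_force: 37.1
time: 41.37
eef_pos: [0.6375, -0.0721, 0.1344]
tcp_rot: [0.997, -0.075, -0.001, 0.0]
contact_force: [0.4, -0.0, -0.4]
opening: 0.598
finger_force: 0.0
time: 41.7
eef_pos: [0.6417, -0.0731, 0.2497]
tcp_rot: [0.997, -0.075, 0.007, 0.002]
contact_force: [2.2, -0.7, 2.4]
opening: 0.598
finger_force: 0.0
time: 42.12
eef_pos: [0.5551, 0.0647, 0.2392]
tcp_rot: [0.999, 0.035, -0.0, 0.0]
contact_force: [0.2, -0.4, -0.3]
opening: 1.004
finger_force: 0.0
time: 42.53
eef_pos: [0.4734, 0.2005, 0.173]
tcp_rot: [0.989, 0.145, 0.0, 0.0]
contact_force: [-0.2, 0.6, -0.5]
opening: 1.002
finger_force: 0.0
time: 42.87
eef_pos: [0.4399, 0.2546, 0.1391]
tcp_rot: [0.982, 0.189, -0.002, 0.001]
contact_force: [0.6, 0.2, 0.5]
opening: 0.995
finger_force: 0.0
tcp [0.4399 0.2546 0.1391] yaw -68.24473122181135 t 42.8667
scene [441.8 253.5  80.4  70.8  54.9  19.9 290. ]
top [ 545.5 -425.7   86.    79.7   34.    25.3   61. ]
wrist [  440.8   251.6    80.     72.9    55.5    20.9 10119. ]
```

```bash
python3 -m handwheel '[0.007,-0.011,-0.17,0,0,-0.009,0,0,-0.17,0,0,0,0,0,-0.14,0,0,0,0,0,-0.06,0,0,0,0,0,0,0,0,0]'
python3 -m handwheel '[0,0,0,0,0,0,0,0,0,0,0,0,0,0,0,0,0,0,0,0,0,0,0,0,0,0,0,0,0,0]' 0 25
python3 -m handwheel '[0,0,0.05,0,0,0,0,0,0.1,0,0,0,0,0,0.2,0,0,0,0,0,0.2,0,0,0,0,0,0.2,0,0,0]'
python3 -m handwheel '[0,0,0.15,0,0,0,0,0,0.2,0,0,0,0,0,0.1,0,0,0,0,0,0,0,0,0,0,0,0,0,0,0]'
python3 look.py
```

```text
time: 43.43
eef_pos: [0.4423, 0.2511, 0.0583]
tcp_rot: [0.984, 0.179, -0.002, 0.0]
contact_force: [-0.3, -0.4, -0.0]
opening: 1.002
finger_force: 0.0
time: 43.85
eef_pos: [0.4445, 0.253, 0.062]
tcp_rot: [0.984, 0.18, 0.002, -0.0]
contact_force: [0.9, -1.2, 6.0]
opening: 0.656
finger_force: 28.1
time: 44.27
eef_pos: [0.4416, 0.2522, 0.173]
tcp_rot: [0.984, 0.18, -0.001, 0.0]
contact_force: [0.8, 0.1, -0.0]
opening: 0.646
finger_force: 27.3
time: 44.68
eef_pos: [0.4426, 0.2525, 0.2403]
tcp_rot: [0.984, 0.18, 0.0, -0.0]
contact_force: [0.1, 0.3, -2.8]
opening: 0.655
finger_force: 27.4
tcp [0.4426 0.2525 0.2403] yaw -69.20750711082296 t 44.6833
```

```bash
python3 -m handwheel '[0.1368,-0.1558,0,0,0,0.0673,0.1368,-0.1558,0,0,0,0.0673,0.1368,-0.1558,0,0,0,0.0673,0.1368,-0.1558,0,0,0,0.0673,0.1368,-0.1558,0,0,0,0.0673]'
python3 -m handwheel '[0.1368,-0.1558,0,0,0,0.0673,0.1368,-0.1558,0,0,0,0.0673,0.1368,-0.1558,0,0,0,0.0673,0.1368,-0.1558,0,0,0,0.0673,0.1368,-0.1558,0,0,0,0.0673]'
python3 -m handwheel '[0,0,0,0,0,0,0,0,-0.15,0,0,0,0,0,-0.2,0,0,0,0,0,-0.2,0,0,0,0,0,-0.2,0,0,0]'
python3 -m handwheel '[0,0,-0.15,0,0,0,0,0,0,0,0,0,0,0,0,0,0,0]'
python3 look.py
```

```text
time: 45.1
eef_pos: [0.5446, 0.1344, 0.2367]
tcp_rot: [0.901, 0.433, -0.003, -0.001]
contact_force: [0.7, 0.8, -1.6]
opening: 0.653
finger_force: 27.5
time: 45.52
eef_pos: [0.6473, 0.0177, 0.2362]
tcp_rot: [0.757, 0.654, -0.002, -0.002]
contact_force: [0.9, -0.3, -2.0]
opening: 0.649
finger_force: 27.4
time: 45.93
eef_pos: [0.6459, 0.0194, 0.1236]
tcp_rot: [0.759, 0.651, -0.001, -0.002]
contact_force: [-0.1, 0.4, -1.2]
opening: 0.65
finger_force: 27.7
time: 46.18
eef_pos: [0.6456, 0.0194, 0.1018]
tcp_rot: [0.759, 0.652, -0.002, -0.003]
contact_force: [0.7, 0.8, -1.2]
opening: 0.653
finger_force: 27.7
tcp [0.6456 0.0194 0.1018] yaw -8.665603034893408 t 46.1833
```

```bash
python3 -m handwheel '[0.01,-0.003,0,0,0,0,0,0,0,0,0,0]'
python3 -m handwheel '[0,0,-0.04,0,0,0,0,0,0,0,0,0]'
python3 look.py
```

```text
time: 46.35
eef_pos: [0.6506, 0.0184, 0.1068]
tcp_rot: [0.758, 0.652, 0.001, 0.001]
contact_force: [0.2, -0.5, -1.5]
opening: 0.649
finger_force: 27.7
time: 46.52
eef_pos: [0.6497, 0.0184, 0.0994]
tcp_rot: [0.758, 0.652, 0.0, 0.0]
contact_force: [-0.5, 0.6, -1.5]
opening: 0.653
finger_force: 27.6
tcp [0.6497 0.0184 0.0994] yaw -8.652415612292884 t 46.5167
```

```bash
python3 -m handwheel '[-0.006,0,-0.04,0,0,0,0,0,-0.04,0,0,0,0,0,0,0,0,0]'
python3 -m handwheel '[0,0,-0.04,0,0,0,0,0,0,0,0,0]'
python3 -m handwheel '[0,0,-0.03,0,0,0,0,0,-0.02,0,0,0,0,0,0,0,0,0]'
python3 -m handwheel '[0,0,-0.015,0,0,0,0,0,0,0,0,0]'
python3 -m handwheel '[0,0,-0.01,0,0,0,0,0,0,0,0,0]'
python3 look.py
```

```text
time: 46.77
eef_pos: [0.6484, 0.0183, 0.0857]
tcp_rot: [0.758, 0.652, -0.0, -0.0]
contact_force: [0.9, -0.7, -1.6]
opening: 0.652
finger_force: 27.6
time: 46.93
eef_pos: [0.6484, 0.0183, 0.0798]
tcp_rot: [0.758, 0.652, -0.0, -0.0]
contact_force: [1.2, 0.2, -1.3]
opening: 0.657
finger_force: 27.6
time: 47.18
eef_pos: [0.6484, 0.0183, 0.0726]
tcp_rot: [0.758, 0.652, -0.0, -0.0]
contact_force: [0.7, -0.1, -2.0]
opening: 0.65
finger_force: 27.5
time: 47.35
eef_pos: [0.6485, 0.0184, 0.0708]
tcp_rot: [0.758, 0.652, -0.0, -0.0]
contact_force: [0.2, 0.2, -1.7]
opening: 0.653
finger_force: 27.7
time: 47.52
eef_pos: [0.6487, 0.0183, 0.0701]
tcp_rot: [0.758, 0.652, -0.0, -0.0]
contact_force: [-0.1, 0.1, 0.4]
opening: 0.655
finger_force: 27.8
tcp [0.6487 0.0183 0.0701] yaw -8.653553640218405 t 47.5167
```

```bash
python3 -m handwheel '[0,0,-0.006,0,0,0,0,0,0,0,0,0,0,0,0,0,0,0,0,0,0,0,0,0]' 1
python3 -m handwheel '[0,0,0.1,0,0,0,0,0,0.25,0,0,0,0,0,0.25,0,0,0,0,0,0.25,0,0,0,0,0,0.15,0,0,0]'
python3 -m handwheel '[-0.006,-0.047,0,0,0,-0.077,-0.006,-0.047,0,0,0,-0.077,-0.006,-0.047,0,0,0,-0.077,-0.006,-0.047,0,0,0,-0.077,-0.006,-0.047,0,0,0,-0.077]' 0.6 35
python3 -m handwheel '[-0.006,-0.047,0,0,0,-0.077,-0.006,-0.047,0,0,0,-0.077,-0.006,-0.047,0,0,0,-0.077,-0.006,-0.047,0,0,0,-0.077,-0.006,-0.047,0,0,0,-0.077]'
python3 -m handwheel '[-0.006,-0.047,0,0,0,-0.077,-0.006,-0.04,0,0,0,-0.077,-0.006,-0.04,0,0,0,-0.076,0,0,0,0,0,0,0,0,0,0,0,0]'
python3 -m handwheel '[0.006,0,-0.2,0,0,0,0,0,-0.2,0,0,0,0,0,-0.1,0,0,0,0,0,-0.06,0,0,0,0,0,0,0,0,0]'
python3 -m handwheel '[0,0,0,0,0,0,0,0,0,0,0,0,0,0,0,0,0,0,0,0,0,0,0,0,0,0,0,0,0,0]' 0 35
python3 -m handwheel '[0.003,0.02,0,0,0,0,0.005,0.033,0,0,0,0,0.005,0.033,0,0,0,0,0.005,0.033,0,0,0,0,0.005,0.033,0,0,0,0]'
python3 look.py wrist; python3 disp.py
```

```text
time: 47.85
eef_pos: [0.6487, 0.0184, 0.0689]
tcp_rot: [0.758, 0.652, 0.0, 0.0]
contact_force: [0.2, -0.2, -0.5]
opening: 1.004
finger_force: 0.0
time: 48.27
eef_pos: [0.6504, 0.0182, 0.2256]
tcp_rot: [0.758, 0.652, 0.003, 0.003]
contact_force: [0.9, -0.5, 0.2]
opening: 1.0
finger_force: 0.0
time: 48.68
eef_pos: [0.6442, -0.0172, 0.2204]
tcp_rot: [0.919, 0.394, 0.001, 0.0]
contact_force: [0.5, -0.5, -0.3]
opening: 0.601
finger_force: 0.0
time: 49.1
eef_pos: [0.6397, -0.0525, 0.2203]
tcp_rot: [0.995, 0.102, 0.001, 0.0]
contact_force: [-0.6, 0.3, -0.4]
opening: 0.598
finger_force: 0.0
time: 49.52
eef_pos: [0.6371, -0.0714, 0.2199]
tcp_rot: [0.997, -0.074, 0.001, 0.0]
contact_force: [-0.5, 0.4, 0.5]
opening: 0.602
finger_force: 0.0
time: 49.93
eef_pos: [0.6365, -0.0704, 0.1324]
tcp_rot: [0.997, -0.074, -0.002, -0.0]
contact_force: [-0.7, -0.1, -0.7]
opening: 0.602
finger_force: 0.0
time: 50.35
eef_pos: [0.6392, -0.0713, 0.1372]
tcp_rot: [0.997, -0.075, 0.002, 0.0]
contact_force: [0.8, 0.1, 4.7]
opening: 0.23
finger_force: 36.6
time: 50.77
eef_pos: [0.6422, -0.0513, 0.1372]
tcp_rot: [0.997, -0.075, 0.001, 0.003]
contact_force: [-2.0, -7.7, 6.6]
opening: 0.228
finger_force: 36.8
tcp [ 0.6422 -0.0513  0.1372] yaw -98.64374101498552 t 50.7667
0.084 11610 [-27.7 -24.7  13.4  69.5  76.7]
0.062 1886 [-73.9 -33.9 -28.   59.5  59.8]
0.138 6353 [-91.8 -84.8 -70.4 -56.4 -49.1]
```

```bash
python3 -m handwheel '[0.004,0.026,0,0,0,0,0.004,0.026,0,0,0,0,0.002,0.013,0,0,0,0]'
python3 -m handwheel '[0.002,0.013,0,0,0,0,0.002,0.013,0,0,0,0,0.002,0.013,0,0,0,0,0.002,0.013,0,0,0,0,0.002,0.013,0,0,0,0]'
python3 look.py wrist; python3 disp.py
python3 -m handwheel '[0.002,0.013,0,0,0,0,0.002,0.013,0,0,0,0]'
python3 look.py wrist; python3 disp.py
```

```text
time: 51.07
eef_pos: [0.6437, -0.0413, 0.1372]
tcp_rot: [0.997, -0.075, 0.001, 0.003]
contact_force: [-3.1, -8.4, 6.6]
opening: 0.227
finger_force: 36.8
time: 51.48
eef_pos: [0.6451, -0.0322, 0.1372]
tcp_rot: [0.997, -0.075, 0.001, 0.003]
contact_force: [-3.4, -9.4, 6.6]
opening: 0.225
finger_force: 36.8
tcp [ 0.6451 -0.0322  0.1372] yaw -98.6439839564328 t 51.4833
0.084 12374 [-14.  -10.6  30.   87.2  94.9]
0.062 978 [-57.4 -49.6 -17.6 -14.2 -14. ]
0.138 6366 [-73.2 -66.  -51.8 -37.7 -30.5]
time: 51.7
eef_pos: [0.6456, -0.0285, 0.1372]
tcp_rot: [0.997, -0.075, 0.001, 0.003]
contact_force: [-3.6, -10.3, 6.8]
opening: 0.229
finger_force: 36.8
tcp [ 0.6456 -0.0285  0.1372] yaw -98.65075055532178 t 51.7
0.084 12332 [-12.4  -9.   31.4  89.8  97.5]
0.062 912 [-54.  -47.2 -16.2 -12.7 -12.6]
0.138 6352 [-69.4 -62.3 -48.  -34.  -26.7]
```

```bash
python3 -m handwheel '[0.002,0.013,0,0,0,0,0.001,0.007,0,0,0,0]'
python3 look.py wrist; python3 disp.py
python3 -m handwheel '[0.002,0.013,0,0,0,0]'
python3 look.py wrist; python3 disp.py
```

```text
time: 51.92
eef_pos: [0.6461, -0.0254, 0.1372]
tcp_rot: [0.997, -0.075, 0.001, 0.003]
contact_force: [-3.0, -8.8, 5.9]
opening: 0.224
finger_force: 36.9
tcp [ 0.6461 -0.0254  0.1372] yaw -98.64518840124691 t 51.9167
0.084 11838 [-8.7 -5.5 33.4 90.9 98.1]
0.062 937 [-50.5 -43.  -12.4  -8.9  -8.8]
0.138 6354 [-66.4 -59.3 -45.1 -31.  -23.7]
time: 52.05
eef_pos: [0.6464, -0.0237, 0.1372]
tcp_rot: [0.997, -0.075, 0.001, 0.003]
contact_force: [-3.4, -9.2, 7.0]
opening: 0.228
finger_force: 36.8
tcp [ 0.6464 -0.0237  0.1372] yaw -98.65194952877536 t 52.05
0.084 11626 [-7.2 -4.  34.1 91.  98.2]
0.062 923 [-48.5 -41.5 -10.8  -7.4  -7.3]
0.138 6347 [-64.5 -57.3 -43.1 -29.1 -21.7]
```

```bash
python3 -m handwheel '[0.003,0.02,0,0,0,0,0.003,0.02,0,0,0,0,0.003,0.02,0,0,0,0,0.003,0.02,0,0,0,0,0.003,0.02,0,0,0,0]'
python3 look.py wrist; python3 disp.py
python3 -m handwheel '[0.003,0.02,0,0,0,0,0.003,0.02,0,0,0,0,0.003,0.02,0,0,0,0,0.003,0.02,0,0,0,0,0.003,0.02,0,0,0,0]'
python3 look.py wrist; python3 disp.py
```

```text
time: 52.52
eef_pos: [0.6487, -0.0085, 0.1372]
tcp_rot: [0.997, -0.075, 0.001, 0.003]
contact_force: [-2.7, -10.4, 6.8]
opening: 0.227
finger_force: 36.9
tcp [ 0.6487 -0.0085  0.1372] yaw -98.65083066428203 t 52.5167
0.084 9481 [ 8.4 11.  42.1 92.8 98.3]
0.062 936 [-33.  -25.6   4.9   8.4   8.5]
0.138 6359 [-48.9 -41.7 -27.5 -13.4  -6.2]
time: 52.98
eef_pos: [0.6509, 0.0066, 0.1372]
tcp_rot: [0.997, -0.075, 0.001, 0.003]
contact_force: [-4.0, -10.1, 5.5]
opening: 0.228
finger_force: 36.9
tcp [0.6509 0.0066 0.1372] yaw -98.64919708698646 t 52.9833
0.084 7297 [23.7 25.5 49.4 94.6 98.9]
0.062 929 [-18.2 -10.6  20.3  23.7  23.8]
0.138 6364 [-33.7 -26.6 -12.3   1.9   9. ]
```

```bash
python3 -m handwheel '[0.003,0.02,0,0,0,0,0.003,0.02,0,0,0,0,0.003,0.02,0,0,0,0,0.003,0.02,0,0,0,0,0.003,0.02,0,0,0,0]'
python3 -m handwheel '[0.003,0.02,0,0,0,0,0.003,0.02,0,0,0,0,0.003,0.02,0,0,0,0]'
python3 look.py wrist; python3 disp.py
python3 -m handwheel '[0.002,0.013,0,0,0,0,0.002,0.013,0,0,0,0]'
python3 look.py wrist; python3 disp.py
```

```text
time: 53.45
eef_pos: [0.6532, 0.0216, 0.1372]
tcp_rot: [0.997, -0.075, 0.001, 0.003]
contact_force: [-3.3, -9.6, 7.5]
opening: 0.228
finger_force: 36.9
time: 53.7
eef_pos: [0.6546, 0.0306, 0.1372]
tcp_rot: [0.997, -0.075, 0.001, 0.003]
contact_force: [-3.0, -9.1, 7.1]
opening: 0.224
finger_force: 36.9
tcp [0.6546 0.0306 0.1372] yaw -98.64591513541905 t 53.7
0.084 3761 [48.3 49.  71.7 97.3 99.4]
0.062 939 [ 6.5 14.1 44.9 48.4 48.5]
0.138 6348 [-9.4 -2.2 12.  26.  33.3]
time: 53.92
eef_pos: [0.6551, 0.0345, 0.1372]
tcp_rot: [0.997, -0.075, 0.001, 0.003]
contact_force: [-2.6, -9.3, 7.1]
opening: 0.222
finger_force: 36.9
tcp [0.6551 0.0345 0.1372] yaw -98.64563591938894 t 53.9167
0.084 3373 [50.7 51.7 74.6 97.5 99.6]
0.062 905 [ 9.7 17.2 47.4 50.8 50.9]
0.138 6359 [-5.7  1.4 15.7 29.7 37. ]
```

```bash
python3 -m handwheel '[0.002,0.013,0,0,0,0,0,0,0,0,0,0]'
python3 look.py wrist; python3 disp.py
python3 -m handwheel '[0.002,0.013,0,0,0,0,0,0,0,0,0,0]'
python3 look.py wrist; python3 disp.py
python3 - <<'E'
from h import *
p,d=imaging.read_camera("scene"); cv2.imwrite("pics/s3.png",cv2.resize(p[205:300,225:425],None,fx=4,fy=4,interpolation=cv2.INTER_CUBIC))
E
```

```text
time: 54.13
eef_pos: [0.6555, 0.0368, 0.1372]
tcp_rot: [0.997, -0.075, 0.001, 0.003]
contact_force: [-3.6, -9.5, 7.1]
opening: 0.228
finger_force: 36.9
tcp [0.6555 0.0368 0.1372] yaw -98.63901209108612 t 54.1333
0.084 3123 [53.9 55.3 76.4 97.7 99.6]
0.062 859 [11.6 18.5 50.  53.7 53.9]
0.138 6360 [-3.7  3.3 17.6 31.7 38.9]
time: 54.35
eef_pos: [0.6558, 0.0386, 0.1372]
tcp_rot: [0.997, -0.075, 0.001, 0.003]
contact_force: [-3.8, -8.9, 7.3]
opening: 0.227
finger_force: 36.9
tcp [0.6558 0.0386 0.1372] yaw -98.64253059654112 t 54.35
0.084 3108 [53.8 55.3 76.3 97.5 99.6]
0.062 780 [13.4 19.1 49.9 53.8 53.9]
0.138 6367 [-1.9  5.2 19.5 33.5 40.8]
```

View pics/s3.png

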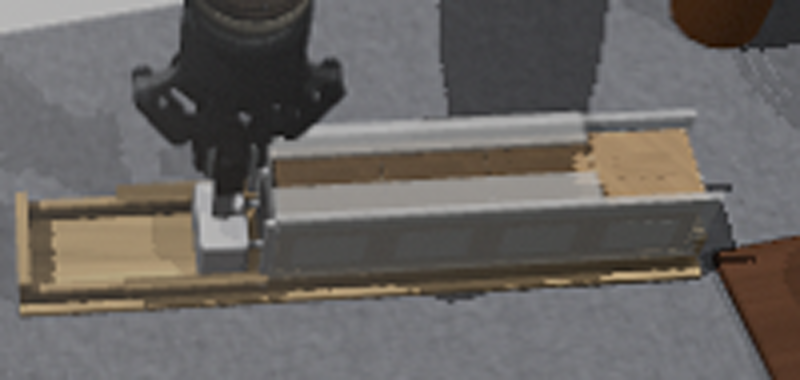

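The row is against the end stop: the face stayed at 53.9 while the handle advanced, and the last front is at (700,165). Compression is about 8.5 mm, so 1.5 mm more, then release.

```bash
python3 -m handwheel '[0.0016,0.0105,0,0,0,0,0,0,0,0,0,0,0,0,0,0,0,0]'
python3 look.py wrist; python3 disp.py
python3 -m handwheel '[0,0,0,0,0,0,0,0,0,0,0,0,0,0,0,0,0,0,0,0,0,0,0,0]' 0.6
python3 -m handwheel '[0,0,0.1,0,0,0,0,0,0.2,0,0,0,0,0,0.25,0,0,0,0,0,0.25,0,0,0,0,0,0,0,0,0]'
python3 -m handwheel '[0,0,0,0,0,0,0,0,0,0,0,0]'
python3 look.py wrist; python3 disp.py
python3 - <<'E'
from h import *
q=np.load("last_wrist.npz"); cv2.imwrite("pics/w9.png",q["p"])
E
```

```text
time: 54.7
eef_pos: [0.656, 0.04, 0.1372]
tcp_rot: [0.997, -0.075, 0.001, 0.003]
contact_force: [-2.9, -9.0, 6.8]
opening: 0.229
finger_force: 36.9
tcp [0.656  0.04   0.1372] yaw -98.64799149477393 t 54.7
0.084 3111 [53.8 55.4 76.4 97.6 99.4]
0.062 736 [14.9 21.  49.7 53.7 53.9]
0.138 6373 [-0.4  6.6 20.9 34.9 42.2]
time: 55.08
eef_pos: [0.6548, 0.0438, 0.1342]
tcp_rot: [0.997, -0.075, -0.0, -0.0]
contact_force: [-0.5, 0.3, 0.6]
opening: 0.6
finger_force: 0.0
time: 55.5
eef_pos: [0.6593, 0.0435, 0.2669]
tcp_rot: [0.997, -0.075, 0.009, 0.0]
contact_force: [1.2, -0.4, 2.1]
opening: 0.599
finger_force: 0.0
time: 55.67
eef_pos: [0.6551, 0.0436, 0.2555]
tcp_rot: [0.997, -0.075, 0.0, -0.0]
contact_force: [0.2, -0.9, -0.6]
opening: 0.596
finger_force: 0.0
tcp [0.6551 0.0436 0.2555] yaw -98.62757950054876 t 55.6667
0.084 1327 [53.7 55.5 76.6 97.6 99.4]
0.062 261 [47.6 47.7 49.6 53.5 53.6]
0.138 1379 [10.8 11.7 20.5 29.3 30.2]
```

View pics/w9.png

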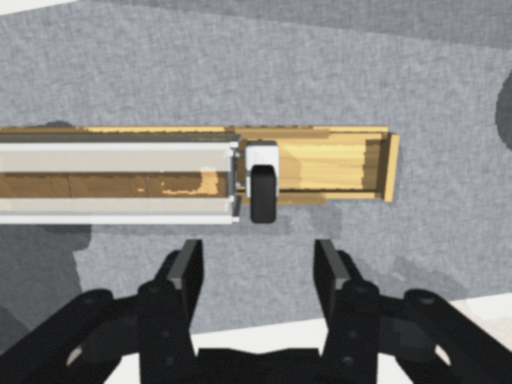

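The wrist view shows all four cartons in the case, with the handle at (263,190) and the plate on the last carton at about 9.6 mm compression. The robot is clear.

```bash
python3 -c "
from plant import ctrl; print(ctrl.sign_off())"
```

```text
the job is handed in; nothing more can be done
None
```

I drew the follower back to its rear stop and loaded all four cartons upright. The row now sits against the end stop, with the spring plate about 9.6 mm in (half compressed), and the job is handed in.

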